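# Erect the fold-up box and pour in the beads

### The arm

A 6-joint arm with a two-finger parallel gripper is mounted at the origin on the work surface. World frame = base frame: x ahead of the robot, y to its left, z up, the work surface at z = 0. Lengths are in mm, angles in rad, forces in N, time in s.
With the tool pointing down it reaches from about 350 to 775 mm from the base axis. Payload 7.3 kg.
Tool frame: the origin (TCP) lies midway between the tips of the shut fingers; the grasp point (between the pads) lies 19 mm behind it; z points along the fingers, y is the line along which they close (so a half turn about z gives the same grasp; the last joint's range is limited). The gripper opens to 92 mm and grips with 3 to 60 N. Pads are 19 mm wide; open, the fingers measure 130 mm over their backs; the gripper's body (75 mm by 190 mm) begins 47 mm behind the grasp point.
Start: joints at [1.111, 0.342, 1.524, -0, 1.275, -0.146], TCP at [162.04, 499.388, 226.741] pointing down, gripper open.
Joint ranges: [-2.53, 2.53], [-0.77, 2.02], [0.04, 2.7], [-1, 4.14], [0.28, 2.66], [-3.11, 3.11]. Speed limits (rad/s): [2.57, 2.57, 3.14, 3.14, 3.14, 3.14].

### API

Orientations are given as [roll, pitch, yaw] about the fixed x, y, z axes, in that order (R = Rz(yaw) Ry(pitch) Rx(roll)).
In Python, from plant import bot gives the robot as it stands. The module is installed in compiled form; this text tells all that it offers.
- The arm moves only by the shell command python3 -m crank 'ROWS' [OPENING]. ROWS is JSON, a list of rows, each a list of 6 numbers: the shift along the tool's x, y, z in m, then the turn, a rotation vector about the tool's x, y, z in rad. In form: [[dx, dy, dz, wx, wy, wz], ...]. A call has 1 to 5 rows; each row shifts and turns the commanded pose from where the row before left it, along the tool's axes as they then stand; what a row does not reach is not made up. A row lasts 1/8 s, in which the tool goes at most 62.5 mm and 10.7 degrees, less where a joint would pass 70% of its speed; a pose out of reach is approached as far as the arm can. A call is refused whole if a number of a shift passes 0.0625 or a number of a turn 0.188, either way. A call with a gripper value outside its range is refused whole. OPENING is the opening in per cent of the stroke, from 0 (shut) to 100 (fully open), set as the call begins (- or left out, the last holds). The fingers move at their own pace and stop on an object; the grip force is fixed at half the most. Time passes only in rows, so rows that do not move let the fingers close. It gives the time, the measured TCP pose, the force, the opening and the grip force at its end, in the units of the state.
- bot.get_obs(): the state, without advancing time (a new reading comes with each control period).
- bot.capture(name): name is "scene" or "side" or "wrist"; returns a dict with "color" (420x560x3 uint8, blue, green, red), "fov_y" (degrees; the focal length in pixels is half the picture's height over the tangent of half this angle, whatever the lens; pixels are square), "cx", "cy" (the principal point, pixels), "extrinsics" (4x4, takes a point from world to camera coordinates); the wrist camera has in their place "tool_from_camera" (4x4, takes a point from camera to tool coordinates, whose origin is the TCP and whose axes are the flange's). Camera axes: x right, y up, looking along -z (the intrinsics and any distortion apply to the point x, -y, -z); pixel columns grow to the right and rows downward; lengths in mm; the calibration is good to about 2 mm. A picture is of the moment at which its call begins: read the wrist's pose just before it. There is no depth.
- bot.close_job(): hands the job in; it is judged then, once.
The state is a dict: "time": time; "joint_positions": joint angles; "dq": joint speeds; "tau": joint torques, N m; "tool_pos": TCP position; "tcp_rot": TCP orientation; "contact_force": force on the tool from outside, world axes, zero at the start; "moment": the same for the moment, N m; "grip_width": finger opening in mm; "finger_force": force on a finger pad.
Only numpy, scipy, OpenCV 4.12 (cv2) and the standard library are available. Lean on these libraries where they do the work, as an engineer would, in place of code of your own. Each camera call takes 0.05 s, during which the arm holds its last target. There are 200 camera calls.

### The job

Push up the three hinged side panels of the fold-up plywood box until they stand upright, then pick up the wooden cup of beads and pour all six beads into the box from low above it. Stand the empty cup upright on the bench again, and leave the panels up and the other things on the bench where they are.

Things in the scene. Friction and masses are not known exactly. Their poses are not given: they have to be found in the camera images.
- box: plywood box screwed to the bench: floor 150 x 150 x 12 mm, one fixed wall (6 mm thick, 55 mm above the floor) on its +x side, away from the robot; the other three sides are hinged panels 55 mm high, 6 mm thick. All upright: an open box 138 x 138 mm inside, rims 67 mm above the bench. Origin: centre of the floor's underside, at bench level; z up
- left (a joint): hinge of the left panel (144 mm long), in rad: 0 = lying flat outwards (along the box's +y), 1.571 = upright, where it stops. The hinge line is at the box's y = +75 mm, z = 12 mm; stiff, so the panel stays where it is left (about 1 N at its edge moves it)
- left_edge (a point): middle of the free edge of the left panel, 55 mm from its hinge
- right (a joint): hinge of the right panel (144 mm long), in rad: 0 = lying flat outwards (along the box's -y), 1.571 = upright, where it stops. The hinge line is at the box's y = -75 mm, z = 12 mm; stiff, so the panel stays where it is left (about 1 N at its edge moves it)
- right_edge (a point): middle of the free edge of the right panel, 55 mm from its hinge
- near (a joint): hinge of the near panel (135 mm long), in rad: 0 = lying flat outwards (along the box's -x, towards the robot), 1.571 = upright, where it stops. The hinge line is at the box's x = -75 mm, z = 12 mm; stiff, so the panel stays where it is left (about 1 N at its edge moves it)
- near_edge (a point): middle of the free edge of the near panel, 55 mm from its hinge
- cup: turned dark wooden cup holding the beads, 90 mm tall, outside diameter 62 mm at the foot and 68 mm at the rim, wall 4 mm, about 0.2 kg full. Origin: centre of its underside; z along its axis, towards the mouth
- cup_rim (a point): centre of the cup's mouth, 90 mm above its underside
- bead0: round wooden bead 18 mm across, 10 g; origin at its centre. One of six, all in the cup at the start
- bead1: round wooden bead 18 mm across, 10 g; origin at its centre. One of six, all in the cup at the start
- bead2: round wooden bead 18 mm across, 10 g; origin at its centre. One of six, all in the cup at the start
- bead3: round wooden bead 18 mm across, 10 g; origin at its centre. One of six, all in the cup at the start
- bead4: round wooden bead 18 mm across, 10 g; origin at its centre. One of six, all in the cup at the start
- bead5: round wooden bead 18 mm across, 10 g; origin at its centre. One of six, all in the cup at the start
- bear: bystander, to be left alone: carved standing bear, 52 mm across, 105 mm tall. Origin: on the bench under its middle
- gouge: bystander, to be left alone: carving gouge lying on the bench, 170 mm long, 30 mm high, handle towards its -x. Origin: on the bench under its middle
- chisel: bystander, to be left alone: flat chisel lying on the bench, 170 mm long, 30 mm high, handle towards its -x. Origin: on the bench under its middle
- mallet: bystander, to be left alone: wooden mallet lying on the bench: head 110 mm long, 68 mm thick, handle 140 mm long towards its -x. Origin: on the bench under its middle
- blank: bystander, to be left alone: plain lime-wood block, 70 x 140 x 30 mm. Origin: on the bench under its middle
- pot: bystander, to be left alone: steel pot of brushes, 84 mm across, 110 mm tall (brushes to 205 mm). Origin: on the bench under its middle

How it is judged (in metres and radians):
On the way, in this order (a step that is already met when the one before it is completed fails the run):
1. all three panels stand upright (each hinge past 1.45 rad) (value of joint each of left, right, near above 1.45 rad), for 0.2 s.
2. the cup is tipped past 80 degrees with the middle of its mouth over the box (within 75 mm of the box's middle along each side), the panels still up (all of step 1 and angle between cup's own z axis and vertical above 1.4 rad and x of cup_rim in the frame of box between -0.075 and 0.075 m and y of cup_rim in the frame of box between -0.075 and 0.075 m and z of cup_rim in the frame of box above 0.03 m), for 0.1 s.
At the end, for the whole second after the job is handed in: The three panels are upright (each hinge past 1.45 rad); all six beads lie at rest inside the box, below its rim; the cup stands upright (within 0.1 rad) and at rest with its foot on the bench itself, not on or in anything (all of step 1 and x of bead0 in the frame of box between -0.072 and 0.072 m and y of bead0 in the frame of box between -0.072 and 0.072 m and z of bead0 in the frame of box between 0.012 and 0.06 m and linear speed of each of bead0, bead1, bead2, bead3, bead4, bead5 below 0.05 m/s and x of bead1 in the frame of box between -0.072 and 0.072 m and y of bead1 in the frame of box between -0.072 and 0.072 m and z of bead1 in the frame of box between 0.012 and 0.06 m and x of bead2 in the frame of box between -0.072 and 0.072 m and y of bead2 in the frame of box between -0.072 and 0.072 m and z of bead2 in the frame of box between 0.012 and 0.06 m and x of bead3 in the frame of box between -0.072 and 0.072 m and y of bead3 in the frame of box between -0.072 and 0.072 m and z of bead3 in the frame of box between 0.012 and 0.06 m and x of bead4 in the frame of box between -0.072 and 0.072 m and y of bead4 in the frame of box between -0.072 and 0.072 m and z of bead4 in the frame of box between 0.012 and 0.06 m and x of bead5 in the frame of box between -0.072 and 0.072 m and y of bead5 in the frame of box between -0.072 and 0.072 m and z of bead5 in the frame of box between 0.012 and 0.06 m and angle between cup's own z axis and vertical below 0.1 rad and height (world z) of cup between -0.004 and 0.006 m and linear speed of cup below 0.02 m/s); the robot touches nothing.
It fails at once if the middle of the cup's mouth is higher than 250 mm above the bench while the cup is tipped past 70 degrees (angle between cup's own z axis and vertical above 1.22 rad and height (world z) of cup_rim above 0.25 m).
It fails at once if a bystander (bear, gouge, chisel, mallet, block or pot) is moved more than 30 mm (distance of any of bear, gouge, chisel, mallet, blank, pot from where it was at the start of the episode above 0.03 m).
It also fails if it takes over 72 s, if anything falls off the work surface, if the arm or the gripper's body presses on something with over 40 N, if the wrist force passes 120 N, or if a joint passes its speed limit or range.

## Working session

There is one attempt and no reset: what is moved stays moved. The work goes in short steps, Python scripts to look and compute and a shell command to move; the robot and the scene stay as the last step left them, time stands still between calls to the robot, and variables do not carry over. Pictures are saved under pics/ and viewed, at most 10 in all, crops included, and the job is handed in when it is done.

```bash
mkdir -p pics; python3 - <<'E'
from plant import bot
import cv2,numpy as np
print(bot.get_obs())
for n in("scene","side"):
    c=bot.capture(n);cv2.imwrite(f"pics/{n}0.png",c["color"])
    print(n,{k:v for k,v in c.items() if k!="color"})
c=bot.capture("wrist");print({k:v for k,v in c.items() if k!="color"})
E
```

```text
{'time': 0.0, 'joint_positions': array([ 1.11101266e+00,  3.42706404e-01,  1.52499807e+00, -1.27744303e-05,
        1.27540296e+00, -1.46017914e-01]), 'dq': array([-0.00218095,  0.00029778, -0.00081082, -0.00129748, -0.00020175,
       -0.00088791]), 'tau': array([ 1.07210446e-03, -4.31241131e+01, -2.44225788e+01,  7.18824542e-02,
        5.58572123e-02, -1.28434071e-04]), 'tool_pos': array([161.84922877, 499.00831428, 226.06004705]), 'tcp_rot': array([-3.14009221e+00, -2.08314828e-04,  2.82783048e+00]), 'contact_force': array([0.62838273, 0.3377914 , 0.53595084]), 'moment': array([0.01960043, 0.06062412, 0.02869326]), 'finger_force': 0.0, 'grip_width': 91.91226220357821}
scene {'fov_y': 48.16541298403802, 'cx': 281.62438307698733, 'cy': 208.1590672099449, 'extrinsics': array([[ 7.34786437e-01,  6.78092037e-01, -1.67356276e-02,
        -4.19165484e+02],
       [-5.64378576e-01,  6.24879334e-01,  5.39446606e-01,
         2.93132035e+02],
       [ 3.76252196e-01, -3.86932820e-01,  8.41853478e-01,
        -1.49116294e+03],
       [ 0.00000000e+00,  0.00000000e+00,  0.00000000e+00,
     
[... 205 characters left out ...]

       [ 7.81312407e-02,  6.23215507e-01,  7.78137482e-01,
        -1.11466741e+02],
       [-1.14061845e-01, -7.69810039e-01,  6.27998725e-01,
        -1.00198138e+03],
       [ 0.00000000e+00,  0.00000000e+00,  0.00000000e+00,
         1.00000000e+00]])}
{'fov_y': 61.98743026614803, 'cx': 281.52143783230696, 'cy': 202.56310490237672, 'tool_from_camera': array([[ 3.41251098e-04,  9.53913557e-01,  3.00081337e-01,
         8.13084177e+01],
       [ 9.99999885e-01, -2.24339503e-04, -4.24053580e-04,
        -1.61474644e-01],
       [-3.37190361e-04,  3.00081448e-01, -9.53913524e-01,
        -1.58003283e+02],
       [ 0.00000000e+00,  0.00000000e+00,  0.00000000e+00,
         1.00000000e+00]])}
```

View pics/scene0.png

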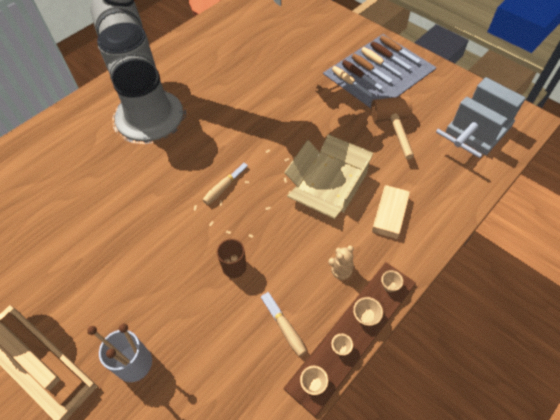

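View pics/side0.png

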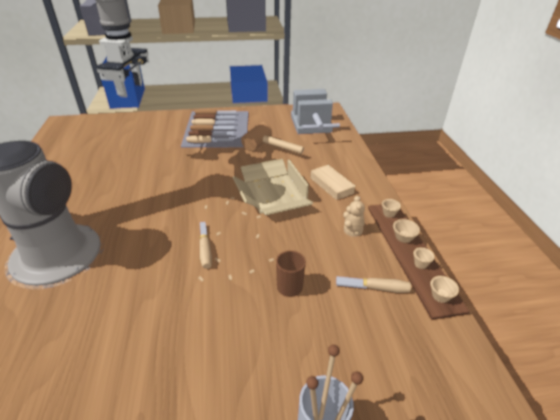

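The scene picture shows the box near (330,178), the cup at (231,258), and the bear, gouge, chisel and blank around them. In the side view the box is at (272,188) and the cup at (290,273). Next I'll zoom in on both.

```bash
cat > h.py <<'E'
import numpy as np,cv2
from scipy.optimize import least_squares
from scipy.spatial.transform import Rotation as R
def f(c): return c["color"].shape[0]/2/np.tan(np.radians(c["fov_y"])/2)
def proj(c,P,E=None):
    E=c["extrinsics"] if E is None else E
    q=(E[:3,:3]@np.atleast_2d(P).T).T+E[:3,3]
    return np.c_[c["cx"]+f(c)*q[:,0]/-q[:,2], c["cy"]-f(c)*q[:,1]/-q[:,2]]
def ray(c,uv,z,E=None):
    E=c["extrinsics"] if E is None else E
    d=E[:3,:3].T@np.array([(uv[0]-c["cx"])/f(c),-(uv[1]-c["cy"])/f(c),-1]); o=-E[:3,:3].T@E[:3,3]
    return o+d*(z-o[2])/d[2]
def wristE(c,o):
    T=np.eye(4);T[:3,:3]=R.from_euler("xyz",o["tcp_rot"]).as_matrix();T[:3,3]=o["tool_pos"]
    return np.linalg.inv(T@c["tool_from_camera"])
E
python3 - <<'E'
from h import *
from plant import bot
a=bot.capture("scene");b=bot.capture("side")
print(proj(a,[[0,0,0],[162,499,226]]),proj(b,[[0,0,0],[162,499,226]]))
for n,c,uvs in(("scene",a,[(330,190),(232,272),(206,198),(300,350),(342,275),(391,225)]),("side",b,[(272,192),(290,290),(205,250),(375,285),(353,232),(332,185),(283,144)])):
    print(n,[ray(c,u,0).round()[:2].tolist() for u in uvs])
A=cv2.resize(a["color"][125:285,210:380],None,fx=3.5,fy=3.5,interpolation=cv2.INTER_CUBIC)[:560,:]
A=cv2.resize(a["color"][128:278,275:381],(400,566),interpolation=cv2.INTER_CUBIC)
B=cv2.resize(b["color"][150:300,225:331],(400,566),interpolation=cv2.INTER_CUBIC)
cv2.imwrite("pics/z1.png",np.hstack([A,B]))
E
```

```text
[[ 1.49552129e+02  1.15797911e+02]
 [ 2.92921183e+02 -1.77289785e-01]] [[ 56.42496022 253.09432202]
 [131.40899953  90.61677234]]
scene [[607.0, 161.0], [584.0, -201.0], [367.0, -92.0], [842.0, -232.0], [796.0, -20.0], [801.0, 182.0]]
side [[585.0, 196.0], [579.0, -197.0], [379.0, -37.0], [784.0, -208.0], [785.0, -18.0], [782.0, 210.0], [663.0, 493.0]]
```

View pics/z1.png

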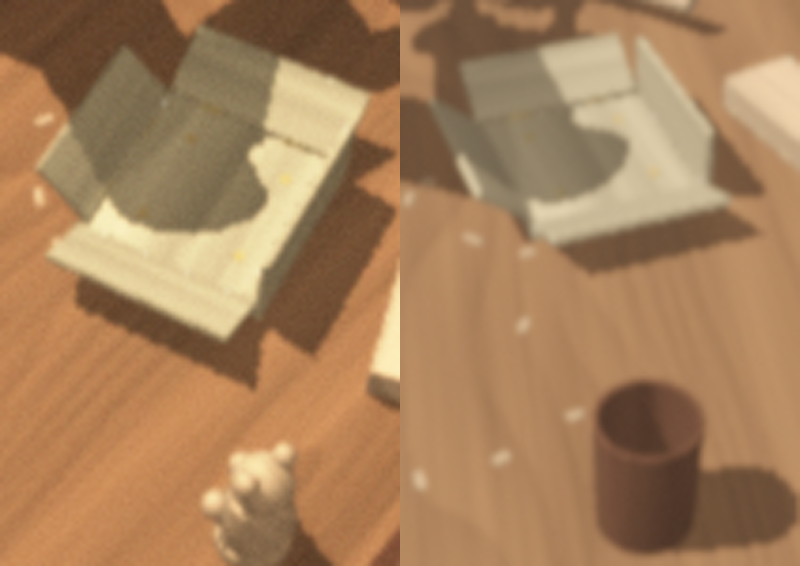

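The zoom shows the left panel up at a good slope, the near panel part way up and the right panel low. I'll fit the box pose and hinge angles to the corner pixels.

```bash
python3 - <<'E'
from h import *
from plant import bot
a=bot.capture("scene");b=bot.capture("side");s=106/400
def pts(p):
    x,y,w,l,r,n=p; s_,c_=np.sin,np.cos
    L=lambda X,q,h=55:[X,75+h*c_(q),12+h*s_(q)]
    Rr=lambda X,q,h=55:[X,-75-h*c_(q),12+h*s_(q)]
    N=lambda Y,q,h=55:[-75-h*c_(q),Y,12+h*s_(q)]
    P=np.array([L(-72,l),L(72,l),N(67.5,n),N(-67.5,n),Rr(-72,r),Rr(72,r),[-75,75,12],[69,75,12],[-75,-75,12],[75,75,67],[75,-75,67],[75,-75,12]])
    P[:,:2]=P[:,:2]@np.array([[np.cos(w),np.sin(w)],[-np.sin(w),np.cos(w)]])+[x,y]
    return P
sc={0:(200,27),1:(368,95),2:(125,47),3:(40,168),4:(48,255),5:(228,340),6:(165,95),7:(325,155)}
sd={0:(462,65),1:(615,35),2:(432,105),4:(550,243),5:(728,200),9:(640,38),10:(712,130),7:(635,92)}
def res(p):
    P=pts(p);r=[]
    for c,d,o in((a,sc,(275,128)),(b,sd,(225,150))):
        k=list(d);uv=np.array([d[i] for i in k])*s+o
        r.append(proj(c,P[k])-uv)
    return np.concatenate(r).ravel()
best=min((least_squares(res,[596,180,w,1,.4,.7],loss="soft_l1") for w in(-.3,0,.3)),key=lambda z:z.cost)
print(best.x.round(3),best.cost);print(res(best.x).reshape(-1,2).round(1).tolist())
print(pts(best.x)[:6].round().tolist())
# cup
def cr(c,uv,z): return ray(c,uv,z)[:2].round(1)
print("rim centre side",cr(b,(225+650*s,150+420*s),90),"foot",cr(b,(225+646*s,150+522*s),0))
print("scene rim",cr(a,(231.5,248),90))
E
```

```text
[6.02752e+02 1.77989e+02 2.00000e-01 1.19200e+00 5.50000e-01 7.62000e-01] 835.9550934840825
[[-0.5, 3.7], [0.9, 5.8], [1.4, 2.1], [-0.2, 2.4], [1.0, 1.9], [0.8, 2.8], [3.4, 1.4], [5.6, 5.6], [-100.5, -1.3], [-98.1, -0.9], [-103.3, -1.2], [-102.2, -1.3], [-101.6, -0.1], [-101.6, 0.3], [-102.3, 1.7], [-102.5, 0.7]]
[[513.0, 257.0, 63.0], [654.0, 286.0, 63.0], [477.0, 221.0, 50.0], [504.0, 89.0, 50.0], [556.0, 44.0, 41.0], [698.0, 73.0, 41.0]]
rim centre side [ 815.8 -220.4] foot [ 830.5 -224.7]
scene rim [ 575.2 -180.5]
```

```bash
python3 - <<'E'
from h import *
from plant import bot
a=bot.capture("scene");b=bot.capture("side");s=106/400
def pts(p):
    x,y,w,l,r,n=p; s_,c_=np.sin,np.cos
    L=lambda X,q,h=55:[X,75+h*c_(q),12+h*s_(q)]
    Rr=lambda X,q,h=55:[X,-75-h*c_(q),12+h*s_(q)]
    N=lambda Y,q,h=55:[-75-h*c_(q),Y,12+h*s_(q)]
    P=np.array([L(-72,l),L(72,l),N(67.5,n),N(-67.5,n),Rr(-72,r),Rr(72,r),[-75,75,12],[69,75,12],[-75,-75,12],[75,75,67],[75,-75,67],[75,-75,12]])
    P[:,:2]=P[:,:2]@np.array([[np.cos(w),np.sin(w)],[-np.sin(w),np.cos(w)]])+[x,y]
    return P
sc={0:(200,27),1:(368,95),2:(125,47),3:(40,168),4:(48,255),5:(228,340)}
sd={0:(462,65),1:(615,35),2:(432,105),4:(550,243),5:(728,200),9:(640,38),10:(712,130),7:(635,92)}
def res(p):
    P=pts(p);r=[]
    for c,d,o in((a,sc,(275,128)),(b,sd,(119,150))):
        k=list(d);uv=np.array([d[i] for i in k])*s+o
        r.append(proj(c,P[k])-uv)
    return np.concatenate(r).ravel()
best=min((least_squares(res,[596,180,w,1,.4,.7],loss="soft_l1") for w in(-.3,0,.3)),key=lambda z:z.cost)
print(best.x.round(3),best.cost);print(res(best.x).reshape(-1,2).round(1).tolist())
print(pts(best.x)[:6].round().tolist())
def cr(c,uv,z): return ray(c,uv,z)[:2].round(1)
print("rim centre side",cr(b,(119+650*s,150+420*s),90),"foot",cr(b,(119+646*s,150+522*s),0))
print("scene rim",cr(a,(231.5,248),90))
E
```

```text
[5.91593e+02 1.82693e+02 2.25000e-01 6.01000e-01 4.93000e-01 8.60000e-01] 5.049971916551401
[[0.0, -0.2], [0.7, 0.4], [-0.2, -0.7], [-0.8, -0.1], [-0.6, 0.5], [-0.4, 0.1], [-0.7, -0.1], [0.5, -0.1], [-0.2, -2.5], [1.0, -0.8], [1.1, -0.3], [-0.0, -0.5], [-0.0, 0.6], [-0.8, -0.1]]
[[495.0, 284.0, 43.0], [635.0, 316.0, 43.0], [468.0, 224.0, 54.0], [499.0, 92.0, 54.0], [549.0, 46.0, 38.0], [689.0, 78.0, 38.0]]
rim centre side [ 580.4 -190.1] foot [ 580.2 -192.2]
scene rim [ 575.2 -180.5]
```

Fitted pose: box at (592,183) with yaw 0.225; left 0.60, right 0.49, near 0.86 rad. The cup is near (579,-190). I'll close the gripper, align it with the box and move to the outside of the left panel.

```bash

cat > st.py <<'E'
from h import *
from plant import bot
import json,sys
o=bot.get_obs();t=o["tool_pos"];c,s=np.cos(.225),np.sin(.225)
d=t[:2]-[591.6,182.7]
print("t",round(o["time"],2),"tcp",t.round(1),"rpy",o["tcp_rot"].round(3),"box",(c*d[0]+s*d[1]).round(1),(-s*d[0]+c*d[1]).round(1),"q",o["joint_positions"].round(3),"F",o["contact_force"].round(1),"w",round(o["grip_width"],1),"ff",round(o["finger_force"],1))
open("log.jsonl","a").write(json.dumps([o["joint_positions"].tolist(),t.tolist(),o["tcp_rot"].tolist()])+"\n")
E
python3 st.py
python3 -m crank '[[0,0,0,0,0,-0.18],[0,0,0,0,0,-0.18],[0,0,0,0,0,-0.178],[-0.04,-0.028,0,0,0,0],[-0.04,-0.028,0,0,0,0]]' 0
python3 -m crank '[[-0.04,-0.028,0,0,0,0],[-0.04,-0.028,0,0,0,0],[-0.04,-0.028,0,0,0,0],[-0.04,-0.028,0,0,0,0],[-0.04,-0.028,0,0,0,0]]'
python3 -m crank '[[-0.04,-0.028,0,0,0,0],[-0.03,-0.02,0,0,0,0],[0,0,0,0,0,0]]'; python3 st.py
```

```text
t 0.45 tcp [162.  499.4 226.7] rpy [-3.142 -0.     2.828] box -348.1 404.5 q [ 1.111  0.342  1.524  0.     1.275 -0.146] F [ 1.  -0.5 -0.3] w 91.6 ff 0.0
time: 1.08
tool_pos: [253.1, 462.3, 226.8]
tcp_rot: [3.141, 0.0, -2.916]
contact_force: [1.1, 0.1, 0.2]
grip_width: 46.5
finger_force: 0.0
time: 1.7
tool_pos: [480.0, 369.8, 226.8]
tcp_rot: [3.141, 0.0, -2.917]
contact_force: [-0.3, 0.5, 0.2]
grip_width: 0.9
finger_force: 0.0
time: 2.08
tool_pos: [559.5, 337.7, 225.8]
tcp_rot: [-3.141, -0.0, -2.921]
contact_force: [-1.1, -0.5, 0.7]
grip_width: 0.5
finger_force: 0.0
t 2.08 tcp [559.5 337.7 225.8] rpy [-3.141 -0.    -2.921] box 3.3 158.2 q [ 0.426  0.587  1.128 -0.     1.427 -1.366] F [-1.1 -0.5  0.7] w 0.5 ff 0.0
```

```bash

python3 -m crank '[[0,0,0.06,0,0,0],[0,0,0.06,0,0,0],[0,0,0.05,0,0,0],[0,0,0.024,0,0,0],[0,0,0,0,0,0]]'; python3 st.py
python3 -m crank '[[0,-0.012,0,0,0,0],[0,-0.012,0,0,0,0],[0,-0.012,0,0,0,0],[0,-0.012,0,0,0,0],[0,-0.008,0,0,0,0]]'; python3 st.py
```

```text
time: 2.7
tool_pos: [555.3, 339.3, 30.8]
tcp_rot: [-3.141, -0.005, -2.917]
contact_force: [0.1, 0.8, -0.3]
grip_width: 0.3
finger_force: 0.0
t 2.7 tcp [555.3 339.3  30.8] rpy [-3.141 -0.005 -2.917] box -0.4 160.8 q [ 0.431  0.763  1.364  0.     1.02  -1.365] F [ 0.1  0.8 -0.3] w 0.3 ff 0.0
time: 3.32
tool_pos: [568.7, 300.4, 46.9]
tcp_rot: [3.117, 0.014, -2.918]
contact_force: [-44.7, 51.4, 86.3]
grip_width: 0.3
finger_force: 51.6
t 3.33 tcp [568.7 300.4  46.9] rpy [ 3.117  0.014 -2.918] box 4.0 119.8 q [ 0.356  0.719  1.404  0.026  1.002 -1.452] F [-44.7  51.4  86.3] w 0.3 ff 51.6
```

```bash

python3 -m crank '[[0,0.02,-0.02,0,0,0],[0,0.03,-0.02,0,0,0],[0,0,0,0,0,0]]'; python3 st.py
python3 - <<'E'
from h import *
from plant import bot
o=bot.get_obs();ims=[]
w=bot.capture("wrist");a=bot.capture("scene");b=bot.capture("side")
A=cv2.resize(a["color"][98:248,270:390],(400,500),interpolation=cv2.INTER_CUBIC)
B=cv2.resize(b["color"][110:235,215:315],(400,500),interpolation=cv2.INTER_CUBIC)
cv2.imwrite("pics/z2.png",np.hstack([A,B]))
E
```

```text
time: 3.7
tool_pos: [559.9, 335.1, 76.0]
tcp_rot: [3.14, 0.006, -2.915]
contact_force: [-0.3, 0.3, -0.8]
grip_width: 0.7
finger_force: 0.0
t 3.7 tcp [559.9 335.1  76. ] rpy [ 3.14   0.006 -2.915] box 3.1 155.7 q [ 0.422  0.707  1.334  0.     1.094 -1.375] F [-0.3  0.3 -0.8] w 0.7 ff 0.0
```

View pics/z2.png

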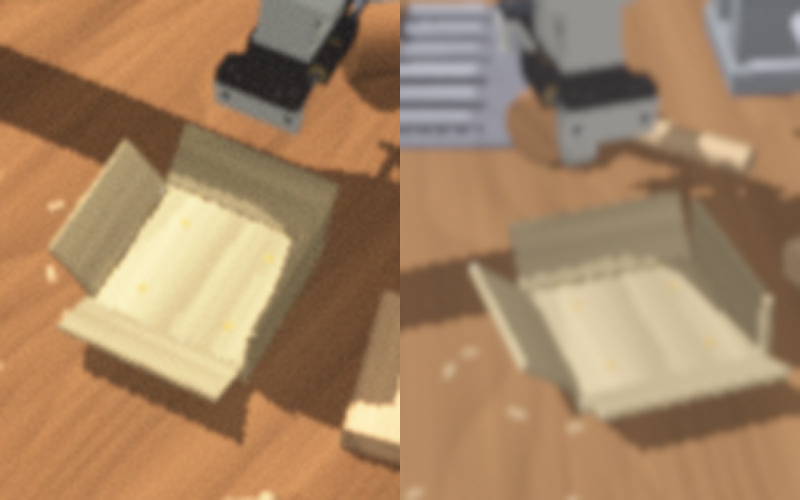

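The left panel is now much higher, with its edge at scene crop (190,125)-(335,185) and side crop (510,225)-(685,195). I'll refit the box to check.

```bash
cat > fit.py <<'E'
from h import *
from plant import bot
def pts(p):
    x,y,w,l,r,n=p; s_,c_=np.sin,np.cos
    L=lambda X,q,h=55:[X,75+h*c_(q),12+h*s_(q)]
    Rr=lambda X,q,h=55:[X,-75-h*c_(q),12+h*s_(q)]
    N=lambda Y,q,h=55:[-75-h*c_(q),Y,12+h*s_(q)]
    P=np.array([L(-72,l),L(72,l),N(67.5,n),N(-67.5,n),Rr(-72,r),Rr(72,r),[-75,75,12],[69,75,12],[-75,-75,12],[75,75,67],[75,-75,67],[75,-75,12]])
    P[:,:2]=P[:,:2]@np.array([[np.cos(w),np.sin(w)],[-np.sin(w),np.cos(w)]])+[x,y]
    return P
def fit(sc,sd,so,sk,do,dk):
    a=bot.capture("scene");b=bot.capture("side")
    def res(p):
        P=pts(p)
        return np.concatenate([proj(c,P[list(d)])-(np.array(list(d.values()))*k+o) for c,d,o,k in((a,sc,so,sk),(b,sd,do,dk))]).ravel()
    B=[least_squares(res,[592,182,.22,l,.5,.86],loss="soft_l1") for l in(.6,1.2)]
    for z in B: print(z.x.round(3),round(z.cost,2))
    print(res(B[-1].x).reshape(-1,2).round(1).tolist())
E
python3 - <<'E'
from fit import *
sc={0:(190,125),1:(337,185),2:(125,140),3:(50,250),4:(62,322),5:(218,402)}
sd={0:(512,227),1:(686,195),2:(472,264),4:(585,416),5:(790,372),9:(697,198),10:(772,297)}
fit(sc,sd,(270,98),.3,(115,110),.25)
E
```

```text
[5.92822e+02 1.84227e+02 2.13000e-01 1.12100e+00 4.85000e-01 7.70000e-01] 8.9
[5.92822e+02 1.84227e+02 2.13000e-01 1.12100e+00 4.85000e-01 7.70000e-01] 8.9
[[-0.8, 0.0], [0.9, 1.3], [0.4, -0.2], [-0.6, -0.8], [-1.1, 1.0], [-0.3, -0.3], [0.0, -1.6], [-0.8, -1.4], [-0.3, -0.1], [4.3, -0.7], [0.5, -0.3], [-0.0, -0.1], [-0.2, 0.7]]
```

The left panel is at about 1.1 rad. The high force probably came from the panel edge catching under the finger's wider upper part, since the tool was pushed up. From here I'll push with just the fingertips, raising them as the edge rises.

```bash

python3 -m crank '[[0,-0.014,0.025,0,0,0],[0,0,0,0,0,0]]'; python3 st.py
python3 -m crank '[[0,-0.013,0,0,0,0],[0,-0.01,0,0,0,0],[0,0,0,0,0,0]]'; python3 st.py
python3 -m crank '[[0,-0.008,-0.002,0,0,0],[0,0,0,0,0,0]]'; python3 st.py
```

```text
time: 4.2
tool_pos: [560.9, 317.6, 45.3]
tcp_rot: [-3.141, -0.005, -2.92]
contact_force: [-1.0, 0.6, 0.8]
grip_width: 0.2
finger_force: 0.0
t 4.2 tcp [560.9 317.6  45.3] rpy [-3.141 -0.005 -2.92 ] box 0.2 138.4 q [ 0.396  0.736  1.374 -0.     1.037 -1.396] F [-1.   0.6  0.8] w 0.2 ff 0.0
time: 4.58
tool_pos: [567.8, 297.6, 50.0]
tcp_rot: [3.14, 0.002, -2.918]
contact_force: [-3.9, 2.8, 6.4]
grip_width: 0.2
finger_force: 3.4
t 4.58 tcp [567.8 297.6  50. ] rpy [ 3.140e+00  2.000e-03 -2.918e+00] box 2.4 117.4 q [ 0.363  0.721  1.391  0.002  1.028 -1.432] F [-3.9  2.8  6.4] w 0.2 ff 3.4
time: 4.82
tool_pos: [569.5, 290.8, 53.3]
tcp_rot: [3.139, 0.004, -2.918]
contact_force: [-6.6, 4.4, 14.6]
grip_width: 0.5
finger_force: 7.0
t 4.83 tcp [569.5 290.8  53.3] rpy [ 3.139  0.004 -2.918] box 2.5 110.3 q [ 0.351  0.713  1.395  0.003  1.029 -1.445] F [-6.6  4.4 14.6] w 0.5 ff 7.0
```

```bash

python3 - <<'E'
from h import *
from plant import bot
print(bot.get_obs()["moment"])
w=bot.capture("wrist");b=bot.capture("side");a=bot.capture("scene")
P=bot.get_obs()["tool_pos"];print(proj(a,P),proj(b,P))
A=cv2.resize(a["color"][50:200,285:385],(266,400),interpolation=cv2.INTER_CUBIC)
B=cv2.resize(b["color"][90:215,220:320],(320,400),interpolation=cv2.INTER_CUBIC)
W=cv2.resize(w["color"],(0,0),fx=.38,fy=.38);W=np.vstack([W,np.zeros((400-W.shape[0],W.shape[1],3),np.uint8)])
cv2.imwrite("pics/z3.png",np.hstack([A,B,W]))
E
```

```text
[ 0.54862185  1.02423468 -0.04678198]
[[349.97951276 144.46782976]] [[263.63424697 161.82077697]]
```

View pics/z3.png

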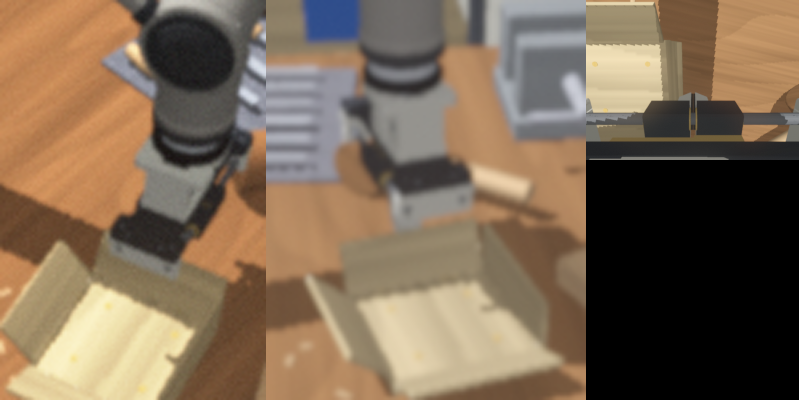

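```bash

python3 - <<'E'
from h import *
from plant import bot
w=bot.capture("wrist");b=bot.capture("side");a=bot.capture("scene");o=bot.get_obs()
for z in (0,34,68): print(ray(b,(246,141),z).round(),ray(b,(304,149),z).round(),ray(a,(408,158),z).round(),ray(a,(285+250/2.66,50+185/2.66),z).round())
E=wristE(w,o)
W=w["color"]; cv2.imwrite("pics/w1.png",W)
E
```

```text
[527. 532.   0.] [735. 447.   0.] [704. 403.   0.] [550. 470.   0.]
[524. 470.  34.] [722. 389.  34.] [715. 376.  34.] [565. 441.  34.]
[521. 408.  68.] [709. 331.  68.] [725. 348.  68.] [580. 411.  68.]
```

View pics/w1.png

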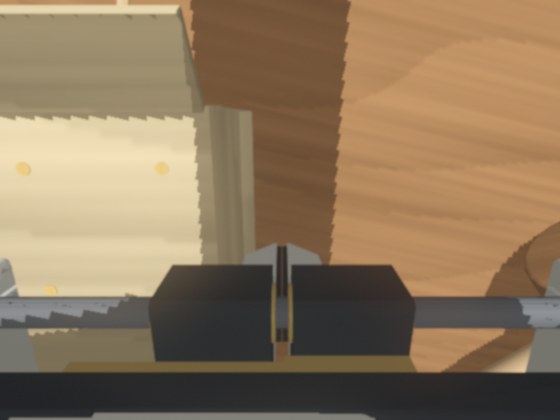

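The wrist view shows the left panel edge at column 252 touching a finger back that gets wider higher up, so the push lifts the tool. The narrow x faces of the fingers should push better. I'll do the near panel that way first, since no turn is needed, then turn for the left and right panels.

```bash

python3 -m crank '[[0,0.02,-0.05,0,0,0],[0.05,-0.03,0,0,0,0],[0.05,-0.03,0,0,0,0],[0.045,-0.03,0,0,0,0],[0.01,-0.035,0,0,0,0]]'
python3 -m crank '[[0,0,0.05,0,0,0],[0,0,0.008,0,0,0],[0,0,0,0,0,0]]'; python3 st.py
```

```text
time: 5.75
tool_pos: [438.7, 151.5, 100.6]
tcp_rot: [3.141, -0.0, -2.916]
contact_force: [1.6, 0.2, 0.9]
grip_width: 0.4
finger_force: 0.0
time: 6.12
tool_pos: [441.4, 152.9, 42.2]
tcp_rot: [3.141, -0.0, -2.917]
contact_force: [-0.2, 1.5, -0.7]
grip_width: 0.6
finger_force: 0.0
t 6.12 tcp [441.4 152.9  42.2] rpy [ 3.141 -0.    -2.917] box -153.1 4.4 q [ 0.169  0.487  1.907  0.     0.748 -1.626] F [-0.2  1.5 -0.7] w 0.6 ff 0.0
```

```bash

python3 -m crank '[[-0.015,0,0,0,0,0],[-0.012,0,-0.002,0,0,0],[-0.01,0,-0.002,0,0,0],[0,0,0,0,0,0]]'; python3 st.py
python3 -m crank '[[-0.01,0,-0.003,0,0,0],[-0.008,0,-0.003,0,0,0],[0,0,0,0,0,0]]'; python3 st.py
```

```text
time: 6.62
tool_pos: [477.6, 161.4, 46.6]
tcp_rot: [3.142, 0.001, -2.917]
contact_force: [-1.0, -0.6, 2.0]
grip_width: 0.4
finger_force: 0.7
t 6.62 tcp [477.6 161.4  46.6] rpy [ 3.142e+00  1.000e-03 -2.917e+00] box -115.8 4.7 q [ 0.174  0.528  1.803  0.     0.81  -1.622] F [-1.  -0.6  2. ] w 0.4 ff 0.7
time: 7.0
tool_pos: [496.2, 165.3, 52.1]
tcp_rot: [-3.142, 0.002, -2.917]
contact_force: [0.3, 0.7, 0.1]
grip_width: 0.2
finger_force: 0.0
t 7.0 tcp [496.2 165.3  52.1] rpy [-3.142e+00  2.000e-03 -2.917e+00] box -96.9 4.3 q [ 0.175  0.545  1.748  0.     0.847 -1.62 ] F [0.3 0.7 0.1] w 0.2 ff 0.0
```

Forces are low, so I'll continue to the upright stop.

```bash

python3 -m crank '[[-0.006,0,0,0,0,0],[-0.004,0,0,0,0,0],[0,0,0,0,0,0]]'; python3 st.py
python3 -m crank '[[-0.002,0,0,0,0,0],[-0.002,0,0,0,0,0],[0,0,0,0,0,0]]'; python3 st.py
```

```text
time: 7.38
tool_pos: [504.9, 167.3, 51.6]
tcp_rot: [3.142, 0.001, -2.917]
contact_force: [-0.8, 0.2, 0.8]
grip_width: 0.6
finger_force: 0.0
t 7.38 tcp [504.9 167.3  51.6] rpy [ 3.142e+00  1.000e-03 -2.917e+00] box -88.0 4.3 q [ 0.176  0.559  1.721  0.     0.861 -1.619] F [-0.8  0.2  0.8] w 0.6 ff 0.0
time: 7.75
tool_pos: [508.6, 168.2, 51.7]
tcp_rot: [3.142, 0.0, -2.917]
contact_force: [0.1, 0.2, -0.3]
grip_width: 0.2
finger_force: 0.0
t 7.75 tcp [508.6 168.2  51.7] rpy [ 3.142  0.    -2.917] box -84.2 4.3 q [ 0.176  0.564  1.71   0.     0.867 -1.619] F [ 0.1  0.2 -0.3] w 0.2 ff 0.0
```

```bash

python3 -m crank '[[-0.003,0,0,0,0,0],[0,0,0,0,0,0]]'; python3 st.py
python3 -m crank '[[-0.003,0,0,0,0,0],[0,0,0,0,0,0]]'; python3 st.py
python3 - <<'E'
from plant import bot
import cv2
a=bot.capture("scene");b=bot.capture("side");w=bot.capture("wrist")
import numpy as np
A=cv2.resize(a["color"][98:248,270:390],(320,400),interpolation=cv2.INTER_CUBIC)
B=cv2.resize(b["color"][125:225,215:315],(400,400),interpolation=cv2.INTER_CUBIC)
cv2.imwrite("pics/z4.png",np.hstack([A,B]))
E
```

```text
time: 8.0
tool_pos: [509.7, 168.5, 51.5]
tcp_rot: [3.141, -0.004, -2.917]
contact_force: [-5.3, -1.7, 4.5]
grip_width: 0.2
finger_force: 3.0
t 8.0 tcp [509.7 168.5  51.5] rpy [ 3.141 -0.004 -2.917] box -83.0 4.4 q [ 0.176  0.568  1.703 -0.     0.875 -1.619] F [-5.3 -1.7  4.5] w 0.2 ff 3.0
time: 8.25
tool_pos: [509.9, 168.5, 51.5]
tcp_rot: [-3.142, -0.01, -2.917]
contact_force: [-15.7, -4.7, 12.4]
grip_width: 0.5
finger_force: 7.7
t 8.25 tcp [509.9 168.5  51.5] rpy [-3.142 -0.01  -2.917] box -82.8 4.4 q [ 1.770e-01  5.710e-01  1.697e+00 -1.000e-03  8.840e-01 -1.618e+00] F [-15.7  -4.7  12.4] w 0.5 ff 7.7
```

View pics/z4.png

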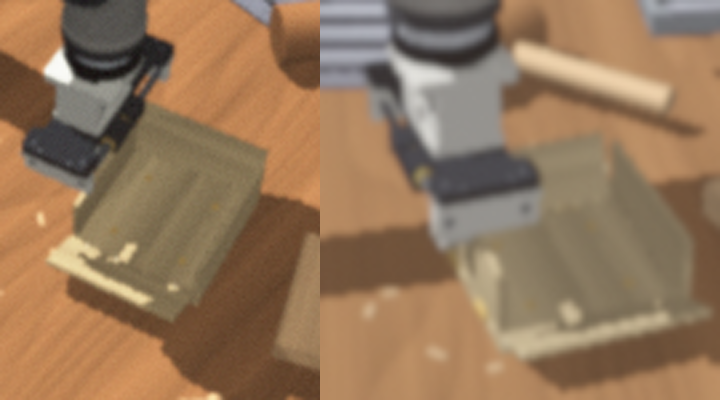

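The near panel is upright and against its stop. Now I'll retract, turn 90° and do the left panel with the narrow face.

```bash

python3 -m crank '[[0.02,0,0,0,0,0],[0.01,0,-0.06,0,0,0],[0,0,0,0,0,0.1745],[0,0,0,0,0,0.1745],[0,0,0,0,0,0.1745]]'
python3 -m crank '[[0,0,0,0,0,0.1745],[0,0,0,0,0,0.1745],[0,0,0,0,0,0.1745],[0,0,0,0,0,0.1745],[0,0,0,0,0,0.1745]]'
python3 -m crank '[[0,0,0,0,0,0.1745],[0.05,0.02,0,0,0,0],[0.05,0.03,0,0,0,0],[0.036,0.04,0,0,0,0],[0,0.025,0,0,0,0]]';python3 st.py
```

```text
time: 9.02
tool_pos: [485.3, 162.8, 112.1]
tcp_rot: [3.141, 0.001, 2.837]
contact_force: [-0.6, -0.5, -0.6]
grip_width: 0.7
finger_force: 0.0
time: 9.65
tool_pos: [485.3, 162.8, 111.8]
tcp_rot: [3.141, 0.0, 1.964]
contact_force: [-0.4, -0.2, -0.8]
grip_width: 0.2
finger_force: 0.0
time: 10.28
tool_pos: [567.4, 324.3, 111.6]
tcp_rot: [3.14, -0.001, 1.799]
contact_force: [0.6, -0.2, 0.2]
grip_width: 0.2
finger_force: 0.0
t 10.28 tcp [567.4 324.3 111.6] rpy [ 3.140e+00 -1.000e-03  1.799e+00] box 8.0 143.5 q [4.020e-01 6.740e-01 1.291e+00 1.000e-03 1.175e+00 1.730e-01] F [ 0.6 -0.2  0.2] w 0.2 ff 0.0
```

```bash

python3 -m crank '[[0,0,0.05,0,0,0],[0,0,0.011,0,0,0],[-0.02,0,0,0,0,0],[-0.013,0,0,0,0,0],[0,0,0,0,0,0]]';python3 st.py
python3 -m crank '[[-0.007,0,0,0,0,0],[-0.007,0,0,0,0,0],[0,0,0,0,0,0]]';python3 st.py
python3 -m crank '[[-0.006,0,0,0,0,0],[-0.005,0,0,0,0,0],[0,0,0,0,0,0]]';python3 st.py
```

```text
time: 10.9
tool_pos: [575.5, 287.4, 52.7]
tcp_rot: [3.139, -0.0, 1.793]
contact_force: [-0.9, 1.2, -0.2]
grip_width: 0.8
finger_force: 0.0
t 10.9 tcp [575.5 287.4  52.7] rpy [ 3.139 -0.     1.793] box 7.7 105.6 q [ 0.344  0.721  1.381 -0.     1.037  0.122] F [-0.9  1.2 -0.2] w 0.8 ff 0.0
time: 11.28
tool_pos: [577.4, 274.6, 50.9]
tcp_rot: [3.141, 0.0, 1.795]
contact_force: [-0.4, -0.6, 0.0]
grip_width: 0.6
finger_force: 0.0
t 11.28 tcp [577.4 274.6  50.9] rpy [3.141 0.    1.795] box 6.7 92.8 q [ 0.324  0.718  1.393 -0.     1.031  0.1  ] F [-0.4 -0.6  0. ] w 0.6 ff 0.0
time: 11.65
tool_pos: [578.7, 268.6, 50.8]
tcp_rot: [3.141, -0.007, 1.795]
contact_force: [-3.2, 16.2, -0.3]
grip_width: 0.6
finger_force: 8.6
t 11.65 tcp [578.7 268.6  50.8] rpy [ 3.141 -0.007  1.795] box 6.5 86.6 q [0.311 0.715 1.4   0.008 1.025 0.083] F [-3.2 16.2 -0.3] w 0.6 ff 8.6
```

The left panel is upright against its stop. The right panel is next, starting low and rising with the push.

```bash

python3 -m crank '[[0.02,0,0,0,0,0],[0.01,0,-0.06,0,0,0],[-0.06,-0.002,0,0,0,0],[-0.06,-0.003,0,0,0,0],[-0.06,-0.003,0,0,0,0]]'
python3 -m crank '[[-0.06,-0.003,0,0,0,0],[-0.03,0,0,0,0,0],[0,0,0,0,0,0]]';python3 st.py
```

```text
time: 12.28
tool_pos: [605.4, 115.0, 110.8]
tcp_rot: [3.141, 0.001, 1.796]
contact_force: [0.2, 0.8, 0.1]
grip_width: 0.1
finger_force: 0.0
time: 12.65
tool_pos: [622.7, 25.5, 110.5]
tcp_rot: [-3.141, 0.001, 1.792]
contact_force: [0.3, 0.3, 0.5]
grip_width: 0.8
finger_force: 0.0
t 12.65 tcp [622.7  25.5 110.5] rpy [-3.141e+00  1.000e-03  1.792e+00] box -4.7 -160.2 q [-8.200e-02  6.240e-01  1.391e+00 -1.000e-03  1.127e+00 -3.020e-01] F [0.3 0.3 0.5] w 0.8 ff 0.0
```

```bash

python3 -m crank '[[0,0,0.05,0,0,0],[0,0,0.036,0,0,0],[0.015,0,0,0,0,0],[0.012,0,0,0,0,0],[0,0,0,0,0,0]]';python3 st.py
python3 -m crank '[[0.01,0,-0.003,0,0,0],[0.01,0,-0.007,0,0,0],[0.01,0,-0.008,0,0,0],[0.008,0,-0.006,0,0,0],[0,0,0,0,0,0]]';python3 st.py
```

```text
time: 13.28
tool_pos: [617.1, 52.9, 28.1]
tcp_rot: [3.14, 0.006, 1.798]
contact_force: [-5.4, -14.0, 5.2]
grip_width: 0.7
finger_force: 6.1
t 13.28 tcp [617.1  52.9  28.1] rpy [3.14  0.006 1.798] box -4.1 -132.2 q [-0.036  0.716  1.476 -0.006  0.947 -0.259] F [ -5.4 -14.    5.2] w 0.7 ff 6.1
time: 13.9
tool_pos: [607.9, 93.0, 49.5]
tcp_rot: [3.141, -0.0, 1.797]
contact_force: [0.4, 0.8, 0.2]
grip_width: 0.5
finger_force: 0.0
t 13.9 tcp [607.9  93.   49.5] rpy [ 3.141 -0.     1.797] box -4.1 -91.1 q [ 2.700e-02  6.820e-01  1.474e+00  1.000e-03  9.850e-01 -2.000e-01] F [0.4 0.8 0.2] w 0.5 ff 0.0
```

```bash

python3 -m crank '[[0.006,0,-0.001,0,0,0],[0.004,0,0,0,0,0],[0,0,0,0,0,0]]';python3 st.py
python3 -m crank '[[0.003,0,0,0,0,0],[0,0,0,0,0,0]]';python3 st.py
```

```text
time: 14.28
tool_pos: [606.1, 99.1, 49.5]
tcp_rot: [-3.141, 0.003, 1.795]
contact_force: [1.4, -8.9, 1.5]
grip_width: 0.6
finger_force: 4.4
t 14.28 tcp [606.1  99.1  49.5] rpy [-3.141e+00  3.000e-03  1.795e+00] box -4.5 -84.7 q [ 0.039  0.681  1.475 -0.004  0.985 -0.184] F [ 1.4 -8.9  1.5] w 0.6 ff 4.4
time: 14.52
tool_pos: [606.1, 99.4, 49.6]
tcp_rot: [-3.141, 0.007, 1.795]
contact_force: [2.2, -19.1, -0.2]
grip_width: 0.3
finger_force: 9.5
t 14.53 tcp [606.1  99.4  49.6] rpy [-3.141  0.007  1.795] box -4.5 -84.4 q [ 0.041  0.681  1.475 -0.008  0.984 -0.179] F [  2.2 -19.1  -0.2] w 0.3 ff 9.5
```

All three panels are up against their stops; the box centre is about (594,184). Next I'll retract, go up towards the cup, and test a sideways tilt to learn the wrist kinematics for a low side grasp.

```bash

python3 -m crank '[[-0.02,0,0,0,0,0],[-0.02,0,-0.05,0,0,0],[-0.03,0,-0.05,0,0,0],[-0.04,0,-0.04,0,0,0],[-0.04,0,-0.03,0,0,0]]';python3 st.py
python3 -m crank '[[0,0,0,0,-0.18,0],[0,0,0,0,-0.18,0],[0,0,0,0,-0.18,0],[0,0,0,0,0,0]]' 100;python3 st.py
python3 - <<'E'
import json
from h import *
D=[json.loads(l) for l in open("log.jsonl")]
q=np.array([d[0] for d in D]);t=np.array([d[1] for d in D]);Rm=R.from_euler("xyz",[d[2] for d in D])
best=None
for s4 in(1,-1):
  for s6 in(1,-1):
    M=R.from_euler("z",q[:,[0]])*R.from_euler("y",q[:,[1]]+q[:,[2]])*R.from_euler("z",s4*q[:,[3]])*R.from_euler("y",q[:,[4]])*R.from_euler("z",s6*q[:,[5]])
    C=(M.inv()*Rm); m=C.mean(); e=(C*m.inv()).magnitude()
    print(s4,s6,"orient err",e.max().round(4),m.as_matrix().round(3).tolist())
    if best is None or e.max()<best[0]: best=(e.max(),s4,s6,m)
_,s4,s6,m=best
def fk(q,p):
    a1,h,L2,a3,L4,L6=p
    A=R.from_euler("z",q[:,[0]]);B=A*R.from_euler("y",q[:,[1]]);C=A*R.from_euler("y",q[:,[1]]+q[:,[2]])
    W=C*R.from_euler("z",s4*q[:,[3]])*R.from_euler("y",q[:,[4]])
    return A.apply([a1,0,h])+B.apply([0,0,L2])+C.apply([a3,0,L4])+W.apply([0,0,L6])
z=least_squares(lambda p:(fk(q,p)-t).ravel(),[0,300,400,0,350,250],loss="soft_l1")
print(z.x.round(1),np.abs(z.fun).max(),z.fun.reshape(-1,3)[-2:].round(1))
E
```

```text
time: 15.15
tool_pos: [638.9, -43.2, 221.7]
tcp_rot: [3.14, -0.0, 1.796]
contact_force: [-0.5, -0.7, 0.2]
grip_width: 0.5
finger_force: 0.0
t 15.15 tcp [638.9 -43.2 221.7] rpy [ 3.14  -0.     1.796] box -4.3 -230.8 q [-1.880e-01  5.610e-01  1.184e+00  1.000e-03  1.395e+00 -4.130e-01] F [-0.5 -0.7  0.2] w 0.5 ff 0.0
time: 15.65
tool_pos: [637.4, -39.5, 217.6]
tcp_rot: [-3.136, 0.538, 1.802]
contact_force: [-0.1, 0.5, 0.2]
grip_width: 35.2
finger_force: 0.0
t 15.65 tcp [637.4 -39.5 217.6] rpy [-3.136  0.538  1.802] box -5.0 -226.9 q [ 0.071  0.547  1.346 -0.57   1.219  0.034] F [-0.1  0.5  0.2] w 35.2 ff 0.0
1 1 orient err 0.0 [[0.0, -1.0, -0.0], [1.0, 0.0, -0.0], [0.0, -0.0, 1.0]]
1 -1 orient err 2.5185 [[0.825, 0.565, 0.0], [-0.565, 0.825, 0.0], [-0.0, -0.0, 1.0]]
-1 1 orient err 1.1041 [[0.011, -1.0, -0.003], [0.999, 0.012, -0.034], [0.034, -0.003, 0.999]]
-1 -1 orient err 2.5244 [[0.822, 0.569, -0.029], [-0.57, 0.822, -0.015], [0.015, 0.029, 0.999]]
[ 12.1 140.7 482.8  91.4 402.  167.9] 78.32151904826688 [[ -0.8 -77.7   0.1]
 [ -4.5  -0.7 -22.8]]
```

```bash
cat > kin.py <<'E'
import json
from h import *
D=[json.loads(l) for l in open("log.jsonl")]
Q=np.array([d[0] for d in D]);T=np.array([d[1] for d in D])
C0=R.from_matrix([[0,-1,0],[1,0,0],[0,0,1]])
def fk(q,p):
    q=np.atleast_2d(q);a1,b1,h,L2,a3,L4,a5,b5,L6=p
    A=R.from_euler("z",q[:,[0]]);B=A*R.from_euler("y",q[:,[1]]);C=A*R.from_euler("y",q[:,[1]]+q[:,[2]])
    W4=C*R.from_euler("z",q[:,[3]]);W=W4*R.from_euler("y",q[:,[4]])
    wc=A.apply([a1,b1,h])+B.apply([0,0,L2])+C.apply([a3,0,L4])+W4.apply([0,b5,0])
    return wc+W.apply([a5,0,L6]),W*R.from_euler("z",q[:,[5]])*C0,wc
z=least_squares(lambda p:np.r_[(fk(Q,p)[0]-T).ravel(),1e-3*p],[0,0,300,400,0,350,0,70,250])
P=z.x
lo=np.array([-2.53,-.77,.04,-1,.28,-3.11]);hi=np.array([2.53,2.02,2.7,4.14,2.66,3.11])
def ik(t,Rt,q0):
    r=least_squares(lambda q:np.r_[(fk(q,P)[0][0]-t)/100,(fk(q,P)[1][0].inv()*Rt).as_rotvec()],np.clip(q0,lo+.01,hi-.01),bounds=(lo,hi))
    return r.x,r.cost
E
python3 - <<'E'
from kin import *
from plant import bot
print(P.round(1),np.abs(z.fun).max().round(1))
a=bot.capture("scene");b=bot.capture("side")
print("pot",ray(a,(130,372),0).round(),ray(a,(118,345),110).round(),"brush side tops",ray(b,(334,351),200).round(),ray(b,(357,378),200).round(),ray(b,(312,382),200).round())
E
```

```text
[ 3.000e-01  7.640e+01  2.228e+02  5.062e+02  4.650e+01  3.796e+02
  3.000e-01 -0.000e+00  3.180e+02] 0.5
pot [ 591. -529.    0.] [ 573. -507.  110.] brush side tops [ 594. -480.  200.] [ 615. -525.  200.] [ 552. -522.  200.]
```

```bash
cat > plan.py <<'E'
from kin import *
def tool(th,ps,s):
    zt=np.array([np.sin(th)*np.cos(ps),np.sin(th)*np.sin(ps),-np.cos(th)]);yt=s*np.array([-np.sin(ps),np.cos(ps),0]);return R.from_matrix(np.c_[np.cross(yt,zt),yt,zt])
cup=np.array([579,-190,0.]);box=np.array([593.8,184.3,0]);ez=np.array([0,0,1.])
G0=cup+[0,0,62]
seeds=[[-.3,.7,1.5,j4,j5,j6] for j4 in(-.6,.8,1.8,2.8) for j5 in(.7,1.6) for j6 in(-1.5,0,1.5)]
def body(Rt,G):
    c=np.array([[x,y,-z] for x in(-38,38) for y in np.linspace(-95,95,9) for z in(47,80,120)]);return Rt.apply(c)+G
def clear(Rt,G):
    b=body(Rt,G);d=b[:,:2]-box[:2];c,s=np.cos(.225),np.sin(.225)
    bx=np.c_[c*d[:,0]+s*d[:,1],-s*d[:,0]+c*d[:,1]];over=(np.abs(bx)<88).all(1)
    return (b[:,2]-np.where(over,67,0)).min()
E
cat > run.py <<'E'
from plan import *
D_=np.pi/180
for th in(50,60,68):
  for ps in(-90,-60,-30,30,60,90,110):
    for s in(1,-1):
      Rt=tool(th*D_,ps*D_,s);best=min((ik(G0+Rt.apply([0,0,17]),Rt,q) for q in seeds),key=lambda r:r[1])
      if best[1]>1e-6: continue
      q=best[0];wc=fk(q,P)[2][0]
      m=np.minimum(q-lo,hi-q).min()
      if m<.08: continue
      c=Rt.inv().apply(ez);out=[]
      for th2 in(60,75):
        for dps in(-40,0,40):
          for ph in(-125,-110,110,125):
            R2=tool(th2*D_,(ps+dps)*D_,s)*R.from_euler("z",ph*D_)
            cz=R2.apply(c);tau=np.degrees(np.arccos(cz[2]))
            if tau<98: continue
            u=cz[:2]/np.linalg.norm(cz[:2])
            G=box-28*cz-np.r_[10*u,0];G[2]=0;G[2]=-clear(R2,G+[0,0,500])+500+10
            G[2]=max(G[2],67+20-28*cz[2])
            # follow path
            q2=q;ok=True
            for k in np.linspace(0,1,6)[1:]:
              Rk=tool((th+k*(th2-th))*D_,(ps+k*dps)*D_,s)*R.from_euler("z",k*ph*D_)
              Gk=G0+[0,0,110]+k*(G+[0,0,20]-G0-[0,0,110])
              q2,cst=ik(Gk+Rk.apply([0,0,17]),Rk,q2)
              if cst>1e-6 or np.minimum(q2-lo,hi-q2).min()<.05: ok=False;break
            if ok: out.append((round(G[2]+28*cz[2]-32*np.sin(tau*D_)),th2,dps,ph,round(tau)))
      if out: print(th,ps,s,q.round(2),"wc",wc.round(),"m",m.round(2),sorted(out)[:3],len(out))
E
time timeout 500 python3 run.py
```

```text
50 -30 1 [-0.39  0.64  2.18  3.33  0.55  1.49] wc [379. -75. 255.] m 0.27 [(123, 75, 40, -125, 105)] 1
50 -30 -1 [-0.39  0.64  2.18  3.33  0.55 -1.65] wc [379. -75. 255.] m 0.27 [(123, 75, 40, 125, 105)] 1
50 30 1 [-0.84  0.71  1.9   1.33  0.88  2.26] wc [ 379. -306.  255.] m 0.6 [(123, 75, -40, -125, 105), (123, 75, 0, -125, 105), (123, 75, 40, -125, 105)] 3
50 30 -1 [-0.84  0.71  1.9   1.33  0.88 -0.88] wc [ 379. -306.  255.] m 0.6 [(123, 75, -40, 125, 105), (123, 75, 0, 125, 105), (123, 75, 40, 125, 105)] 3
50 60 1 [-0.83  0.83  1.55  0.88  1.25  2.33] wc [ 464. -390.  255.] m 0.78 [(123, 75, -40, -125, 105), (123, 75, 0, -125, 105), (123, 75, 40, -125, 105)] 3
50 60 -1 [-0.83  0.83  1.55  0.88  1.25 -0.81] wc [ 464. -390.  255.] m 0.97 [(123, 75, -40, 125, 105), (123, 75, 0, 125, 105), (123, 75, 40, -125, 105)] 4
50 90 1 [-0.74  0.98  1.17  0.61  1.64  2.24] wc [ 579. -421.  255.] m 0.87 [(123, 75, -40, -125, 105), (123, 75, 0, -125, 105), (123, 75, 40, -125, 105)] 3
50 90 -1 [-0.74  0.98  1.17  0.61  1.64 -0.9 ] wc [ 579. -421.  255.] m 1.02 [(123, 75, -40, 125, 105), (123, 75, 
[... 2828 characters left out ...]
1, 60, 0, 125, 106)] 14
68 90 1 [-0.78  1.14  1.05  0.76  1.89  2.22] wc [ 579. -469.  175.] m 0.77 [(101, 60, -40, -125, 106), (101, 60, 0, -125, 106), (101, 60, 40, -125, 106)] 9
68 90 -1 [-0.78  1.14  1.05  0.76  1.89 -0.92] wc [ 579. -469.  175.] m 0.77 [(101, 60, -40, -125, 106), (101, 60, -40, 125, 106), (101, 60, 0, -125, 106)] 17
68 110 1 [-0.68  1.27  0.74  0.61  2.17  2.17] wc [ 675. -452.  175.] m 0.49 [(101, 60, -40, -125, 106), (101, 60, 0, -125, 106), (101, 60, 40, -125, 106)] 9
68 110 -1 [-0.68  1.27  0.74  0.61  2.17 -0.97] wc [ 675. -452.  175.] m 0.49 [(101, 60, -40, -125, 106), (101, 60, -40, 125, 106), (101, 60, 0, -125, 106)] 16
real	2m32.408s
user	2m32.352s
sys	0m0.247s
```

The kinematic fit is good to 0.5 mm. A side grasp tilted 65° from vertical, pointing to azimuth 45°, works for both grasping and pouring by roll. I'll re-orient and move to a viewing pose.

```bash

python3 -m crank '[[0,0,0,0,0.18,0],[0,0,0,0,0.18,0],[0,0,0,0,0.18,0],[0,0,0,0,0,0.17],[0,0,0,0,0,0.17]]' 100
python3 -m crank '[[0,0,0,0,0,0.17],[0,0,0,0,0,0.17],[0,0,0,0,0,0.17],[0,0,0,0,0,0.161],[0,0,0,0,0,0]]';python3 st.py
python3 -m crank '[[-0.06,0.012,0,0,0,0],[-0.06,0.012,0,0,0,0],[-0.06,0.012,0,0,0,0],[-0.06,0.012,0,0,0,0],[-0.047,0.014,0,0,0,0]]';python3 st.py
python3 -m crank '[[0,0,0,0,0.18,0],[0,0,0,0,0.18,0],[0,0,0,0,0.18,0],[0,0,0,0,0.18,0],[0,0,0,0,0,0]]';python3 st.py
```

```text
time: 16.38
tool_pos: [639.2, -45.0, 220.7]
tcp_rot: [3.139, -0.003, 1.446]
contact_force: [-0.4, 0.1, -0.4]
grip_width: 90.8
finger_force: 0.0
time: 17.0
tool_pos: [639.0, -43.8, 220.6]
tcp_rot: [3.141, -0.003, 0.784]
contact_force: [-0.9, -0.1, -0.4]
grip_width: 91.8
finger_force: 0.0
t 17.0 tcp [639.  -43.8 220.6] rpy [ 3.141e+00 -3.000e-03  7.840e-01] box -4.3 -231.4 q [-0.189  0.562  1.185  0.002  1.392  0.597] F [-0.9 -0.1 -0.4] w 91.8 ff 0.0
time: 17.62
tool_pos: [477.6, -291.4, 220.5]
tcp_rot: [3.14, -0.002, 0.786]
contact_force: [0.8, -0.7, 0.4]
grip_width: 91.6
finger_force: 0.0
t 17.62 tcp [ 477.6 -291.4  220.5] rpy [ 3.14e+00 -2.00e-03  7.86e-01] box -216.9 -436.8 q [-0.686  0.409  1.439  0.002  1.292  0.098] F [ 0.8 -0.7  0.4] w 91.6 ff 0.0
time: 18.25
tool_pos: [477.5, -291.5, 218.6]
tcp_rot: [3.142, -0.722, 0.781]
contact_force: [0.1, 0.1, -0.4]
grip_width: 91.6
finger_force: 0.0
t 18.25 tcp [ 477.5 -291.5  218.6] rpy [ 3.142 -0.722  0.781] box -217.1 -436.8 q [-1.069  0.468  1.585  0.703  1.383 -0.522] F [ 0.1  0.1 -0.4] w 91.6 ff 0.0
```

```bash

python3 -m crank '[[0,0,0,0,0.14,0],[0,0,0,0,0.14,0],[0,0,0,0,0.134,0],[0,0,0,0,0,0]]';python3 st.py
python3 - <<'E'
from h import *
from plant import bot
w=bot.capture("wrist");a=bot.capture("scene")
A=cv2.resize(a["color"][128:278,205:381],(469,400),interpolation=cv2.INTER_CUBIC)
W=w["color"][:400,120:440]
cv2.imwrite("pics/z5.png",np.hstack([A,W]))
E
```

```text
time: 18.75
tool_pos: [478.8, -289.2, 218.5]
tcp_rot: [-3.138, -1.132, 0.782]
contact_force: [-0.6, 0.5, 0.6]
grip_width: 91.7
finger_force: 0.0
t 18.75 tcp [ 478.8 -289.2  218.5] rpy [-3.138 -1.132  0.782] box -215.2 -434.9 q [-1.197  0.628  1.638  0.979  1.577 -0.789] F [-0.6  0.5  0.6] w 91.7 ff 0.0
```

View pics/z5.png

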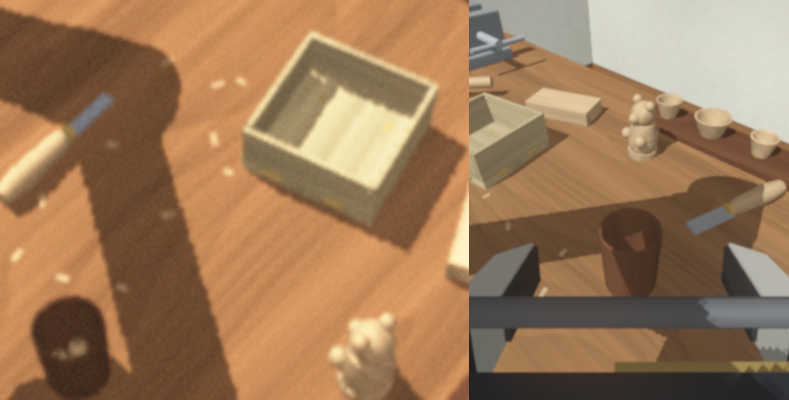

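The box now stands fully closed (scene crop 245–437, 35–220). In the wrist view the cup rim ellipse is centred at full-image pixel (282,229).

```bash

python3 - <<'E'
from h import *
from plant import bot
o=bot.get_obs();w=bot.capture("wrist");b=bot.capture("side");a=bot.capture("scene")
E=wristE(w,o)
print("wrist rim",ray(w,(282,229),90,E).round(1),"side rim",ray(b,(291.3,261.3),90).round(1),"scene",ray(a,(205+69*.3753,128+328*.375),90).round(1))
# fit dark blob centre: predicted outlines for cup guess
th=np.linspace(0,2*np.pi,60)
for x,y in((579,-190),(577,-187),(580,-192)):
    r=np.c_[x+34*np.cos(th),y+34*np.sin(th),90+0*th];g=np.c_[x+31*np.cos(th),y+31*np.sin(th),0*th]
    for n,c,e in(("a",a,None),("b",b,None),("w",w,E)):
        p=proj(c,r,e);q=proj(c,g,e);print((x,y),n,"rim u",p[:,0].min().round(),p[:,0].max().round(),"v",p[:,1].min().round(),p[:,1].max().round(),"foot v max",q[:,1].max().round())
B=b["color"].astype(int)
m=(b["color"].max(2)<75).astype(np.uint8)[235:310,260:320];n_,l,s,ce=cv2.connectedComponentsWithStats(m);print(s[1:][s[1:,4]>80]+[260,235,0,0,0])
m=(a["color"].max(2)<70).astype(np.uint8)[225:290,205:260];n_,l,s,ce=cv2.connectedComponentsWithStats(m);print(s[1:][s[1:,4]>80]+[205,225,0,0,0])
E
```

```text
wrist rim [ 582.4 -187.3   90. ] side rim [ 580.5 -190.1   90. ] scene [ 579.9 -187.1   90. ]
(579, -190) a rim u 216.0 244.0 v 239.0 264.0 foot v max 279.0
(579, -190) b rim u 275.0 306.0 v 251.0 273.0 foot v max 298.0
(579, -190) w rim u 249.0 314.0 v 210.0 258.0 foot v max 305.0
(577, -187) a rim u 216.0 244.0 v 238.0 263.0 foot v max 278.0
(577, -187) b rim u 274.0 305.0 v 250.0 272.0 foot v max 297.0
(577, -187) w rim u 246.0 311.0 v 209.0 257.0 foot v max 304.0
(580, -192) a rim u 215.0 244.0 v 240.0 265.0 foot v max 280.0
(580, -192) b rim u 276.0 307.0 v 251.0 273.0 foot v max 299.0
(580, -192) w rim u 251.0 316.0 v 210.0 258.0 foot v max 305.0
[]
[[221 245  25  32 283]]
```

```bash

python3 -m crank '[[-0.027,0,0.03,0,0,0],[-0.027,0,0.03,0,0,0],[-0.027,0,0.033,0,0,0],[0,0,0,0,0,0]]';python3 st.py
python3 - <<'E'
from h import *
from plant import bot
o=bot.get_obs();Rt=R.from_euler("xyz",o["tcp_rot"]);zt=Rt.apply([0,0,1])
print((Rt.inv().apply(np.array([581,-188.5,62])+17*zt-o["tool_pos"])).round(1))
E
```

```text
time: 19.5
tool_pos: [514.6, -251.5, 105.9]
tcp_rot: [-3.133, -1.134, 0.78]
contact_force: [0.6, -0.3, 0.7]
grip_width: 91.8
finger_force: 0.0
t 19.5 tcp [ 514.6 -251.5  105.9] rpy [-3.133 -1.134  0.78 ] box -171.9 -406.0 q [-1.11   0.8    1.718  1.057  1.397 -0.971] F [ 0.6 -0.3  0.7] w 91.8 ff 0.0
[ -1.1   2.8 118.4]
```

```bash

python3 -m crank '[[0,0.001,0.03,0,0,0],[0,0.001,0.03,0,0,0],[-0.001,0.001,0.03,0,0,0],[0,0,0.028,0,0,0],[0,0,0,0,0,0]]';python3 st.py
python3 -m crank '[[0,0,0,0,0,0],[0,0,0,0,0,0],[0,0,0,0,0,0],[0,0,0,0,0,0]]' 0;python3 st.py
```

```text
time: 20.12
tool_pos: [592.8, -179.7, 57.8]
tcp_rot: [3.137, -1.134, 0.791]
contact_force: [-0.8, -0.3, -0.2]
grip_width: 91.6
finger_force: 0.0
t 20.12 tcp [ 592.8 -179.7   57.8] rpy [ 3.137 -1.134  0.791] box -79.7 -353.5 q [-0.919  0.883  1.734  1.232  1.26  -1.025] F [-0.8 -0.3 -0.2] w 91.6 ff 0.0
time: 20.62
tool_pos: [591.7, -180.6, 56.8]
tcp_rot: [3.142, -1.135, 0.784]
contact_force: [-3.8, 0.7, 5.4]
grip_width: 65.1
finger_force: 29.8
t 20.62 tcp [ 591.7 -180.6   56.8] rpy [ 3.142 -1.135  0.784] box -80.9 -354.2 q [-0.921  0.885  1.735  1.233  1.261 -1.026] F [-3.8  0.7  5.4] w 65.1 ff 29.8
```

The cup is gripped (65.1 mm wide, 30 N). I'll lift it and work out the pour pose.

```bash

python3 -m crank '[[0.02,0,-0.0094,0,0,0],[0.045,0,-0.0211,0,0,0],[0.045,0,-0.0211,0,0,0],[0.013,0,-0.0061,0,0,0],[0,0,0,0,0,0]]';python3 st.py
cat > pour.py <<'E'
from plan import *
from plant import bot
o=bot.get_obs();R0=R.from_euler("xyz",o["tcp_rot"]);q=o["joint_positions"];t=o["tool_pos"]
c=R0.inv().apply(ez);th,ps=1.135,.784
for dps in(-.5,0,.5):
 for sg in(1,-1):
  for th2 in(1.135,1.31):
   q2=q;ok=[]
   for ph in(60,90,110,130,145):
    R2=tool(th2,ps+dps,-1)*R.from_euler("z",np.radians(sg*ph));cz=R2.apply(c);u=cz[:2]/np.linalg.norm(cz[:2])
    G=box-26*cz-np.r_[8*u,0];G[2]=0;zg=500-clear(R2,G+[0,0,500])
    G[2]=max(zg+12,150 if ph<100 else 0)
    q2,cst=ik(G+R2.apply([0,0,18]),R2,q2)
    ok.append((ph,round(np.degrees(np.arccos(cz[2]))),round(np.degrees(np.arctan2(u[1],u[0]))),"zg",round(zg),"lip",round(G[2]+26*cz[2]-32*np.hypot(*cz[:2])),"m",np.minimum(q2-lo,hi-q2).min().round(2),cst<1e-5,q2.round(1)[3:]))
   print(dps,sg,th2);[print("  ",*k) for k in ok]
E
python3 pour.py
```

```text
time: 21.25
tool_pos: [591.7, -180.9, 191.8]
tcp_rot: [3.139, -1.133, 0.787]
contact_force: [0.8, -0.3, -2.7]
grip_width: 65.0
finger_force: 29.9
t 21.25 tcp [ 591.7 -180.9  191.8] rpy [ 3.139 -1.133  0.787] box -81.0 -354.4 q [-0.921  0.645  1.709  1.165  1.356 -0.77 ] F [ 0.8 -0.3 -2.7] w 65.0 ff 29.9
-0.5 1 1.135
   60 54 -88 zg 139 lip 140 m 0.45 True [ 3.   0.8 -0.5]
   90 80 -97 zg 133 lip 123 m 0.47 True [3.  0.8 0. ]
   110 96 -105 zg 140 lip 117 m 0.48 True [3.  0.8 0.4]
   130 110 -116 zg 135 lip 108 m 0.49 True [3.  0.8 0.8]
   145 120 -127 zg 125 lip 96 m 0.49 True [3.  0.8 1. ]
-0.5 1 1.31
   60 57 -94 zg 153 lip 152 m 0.41 True [ 3.   1.1 -0.5]
   90 84 -98 zg 147 lip 130 m 0.42 True [3.  1.1 0. ]
   110 101 -104 zg 154 lip 129 m 0.42 True [3.  1.1 0.4]
   130 117 -113 zg 149 lip 120 m 0.43 True [3.  1.1 0.7]
   145 127 -123 zg 138 lip 108 m 0.43 True [3.  1.1 1. ]
-0.5 -1 1.135
   60 54 120 zg 139 lip 140 m 0.45 True [ 2.8  0.8 -2.5]
   90 80 129 zg 133 lip 123 m 0.09 True [ 2.8  0.8 -3. ]
   110 96 137 zg 140 lip 117 m 0.0 False [ 2.5  0.7 -3.1]
   130 110 148 zg 135 
[... 2058 characters left out ...]
p 120 m 0.83 True [1.4 1.3 1.2]
   145 127 -66 zg 138 lip 108 m 0.84 True [1.4 1.3 1.5]
0.5 -1 1.135
   60 54 177 zg 139 lip 140 m 0.96 True [ 1.3  1.2 -1.9]
   90 80 -173 zg 133 lip 123 m 0.72 True [ 1.3  1.2 -2.4]
   110 96 -165 zg 140 lip 117 m 0.37 True [ 1.3  1.2 -2.7]
   130 110 -154 zg 135 lip 108 m 0.01 True [ 1.3  1.2 -3.1]
   145 120 -143 zg 125 lip 96 m 0.0 False [ 1.2  1.2 -3.1]
0.5 -1 1.31
   60 57 -176 zg 153 lip 152 m 0.97 True [ 1.4  1.4 -2. ]
   90 84 -172 zg 147 lip 130 m 0.6 True [ 1.4  1.4 -2.5]
   110 101 -167 zg 154 lip 129 m 0.26 True [ 1.4  1.4 -2.8]
   130 117 -158 zg 149 lip 120 m 0.0 False [ 1.4  1.4 -3.1]
   145 127 -147 zg 138 lip 108 m 0.0 False [ 1.2  1.3 -3.1]
```

The pour works by rolling about the tool axis alone. I'll carry the cup over the box.

```bash

python3 -m crank '[[0.006,-0.0145,0.0137,0,0,0],[0.0122,-0.0277,0.0261,0,0,0],[0.0122,-0.0277,0.0261,0,0,0],[0.0122,-0.0277,0.0261,0,0,0],[0.0122,-0.0277,0.0261,0,0,0]]'
python3 -m crank '[[0.0122,-0.0277,0.0261,0,0,0],[0.0122,-0.0277,0.0261,0,0,0],[0.0122,-0.0277,0.0261,0,0,0],[0.0122,-0.0277,0.0261,0,0,0],[0.0122,-0.0277,0.0261,0,0,0]]';python3 st.py
python3 -m crank '[[0.0122,-0.0277,0.0261,0,0,0],[0,0,0,0,0,0]]';python3 st.py
```

```text
time: 21.88
tool_pos: [594.7, 1.3, 189.1]
tcp_rot: [-3.132, -1.132, 0.775]
contact_force: [1.5, 1.4, -1.5]
grip_width: 64.9
finger_force: 29.9
time: 22.5
tool_pos: [598.7, 200.8, 188.7]
tcp_rot: [-3.134, -1.129, 0.777]
contact_force: [0.6, -0.9, -2.3]
grip_width: 64.5
finger_force: 29.9
t 22.5 tcp [598.7 200.8 188.7] rpy [-3.134 -1.129  0.777] box 11.0 16.1 q [-0.201  0.474  2.123  1.837  0.897 -0.981] F [ 0.6 -0.9 -2.3] w 64.5 ff 29.9
time: 22.75
tool_pos: [598.3, 242.6, 188.8]
tcp_rot: [-3.134, -1.129, 0.782]
contact_force: [-0.4, 0.1, -2.0]
grip_width: 64.5
finger_force: 29.9
t 22.75 tcp [598.3 242.6 188.8] rpy [-3.134 -1.129  0.782] box 19.9 56.9 q [-0.097  0.476  2.117  1.932  0.847 -0.997] F [-0.4  0.1 -2. ] w 64.5 ff 29.9
```

```bash

python3 -m crank '[[-0.019,0,0.009,0,0,0],[-0.019,0,0.009,0,0,0],[0,0,0,0,0,0.1745],[0,0,0,0,0,0.1745],[0,0,0,0,0,0.1745]]'
python3 -m crank '[[0,0,0,0,0,0.1745],[0,0,0,0,0,0.1745],[0,0,0,0,0,0.1745],[0,0,0,0,0,0],[0,0,0,0,0,0]]';python3 st.py
python3 - <<'E'
from h import *
from plant import bot
o=bot.get_obs();Rt=R.from_euler("xyz",o["tcp_rot"]);c=Rt.apply([.905,0,-.424]);G=o["tool_pos"]-18*Rt.apply([0,0,1]);print("tilt",np.degrees(np.arccos(c[2])),"mouth",(G+26*c).round())
E
```

```text
time: 23.38
tool_pos: [600.2, 238.7, 147.3]
tcp_rot: [-2.32, -0.894, -0.16]
contact_force: [0.3, -0.2, -2.3]
grip_width: 64.8
finger_force: 29.9
time: 24.0
tool_pos: [600.5, 239.3, 148.7]
tcp_rot: [-2.068, -0.472, -0.545]
contact_force: [0.2, -0.1, -1.8]
grip_width: 64.7
finger_force: 29.8
t 24.0 tcp [600.5 239.3 148.7] rpy [-2.068 -0.472 -0.545] box 21.3 53.2 q [-0.103  0.574  2.138  2.026  0.896 -0.099] F [ 0.2 -0.1 -1.8] w 64.7 ff 29.8
tilt 53.743418215989045 mouth [600. 210. 172.]
```

```bash

python3 -m crank '[[0,0,0,0,0,0.12],[0,0,0,0,0,0.12],[0,0,0,0,0,0.1],[0,0,0,0,0,0.08],[0,0,0,0,0,0.08]]'
python3 -m crank '[[0,0,0,0,0,0.08],[0,0,0,0,0,0.08],[0,0,0,0,0,0.08],[0,0,0,0,0,0.08],[0,0,0,0,0,0.08]]'
python3 -m crank '[[0,0,0,0,0,0.1],[0,0,0,0,0,0.1],[0,0,0,0,0,0.12],[0,0,0,0,0,0],[0,0,0,0,0,0]]'
python3 -m crank '[[0,0,0,0,0,0.15],[0,0,0,0,0,0.1],[0,0,0,0,0,0],[0,0,0,0,0,0],[0,0,0,0,0,0]]'
python3 st.py
python3 - <<'E'
from h import *
from plant import bot
o=bot.get_obs();Rt=R.from_euler("xyz",o["tcp_rot"]);c=Rt.apply([.905,0,-.424]);G=o["tool_pos"]-18*Rt.apply([0,0,1]);print("tilt",np.degrees(np.arccos(c[2])),"mouth",(G+26*c).round())
a=bot.capture("scene");b=bot.capture("side")
A=cv2.resize(a["color"][78:248,260:396],(400,500),interpolation=cv2.INTER_CUBIC)
B=cv2.resize(b["color"][105:230,215:315],(400,500),interpolation=cv2.INTER_CUBIC)
cv2.imwrite("pics/z6.png",np.hstack([A,B]))
E
```

```text
time: 24.62
tool_pos: [600.5, 239.7, 149.3]
tcp_rot: [-2.008, -0.021, -0.777]
contact_force: [0.4, -0.7, -2.2]
grip_width: 64.7
finger_force: 29.8
time: 25.25
tool_pos: [600.5, 239.8, 149.3]
tcp_rot: [-2.037, 0.339, -0.952]
contact_force: [0.7, -1.4, -1.9]
grip_width: 64.5
finger_force: 29.8
time: 25.88
tool_pos: [600.6, 239.9, 149.6]
tcp_rot: [-2.116, 0.617, -1.124]
contact_force: [-0.1, 0.5, -1.4]
grip_width: 65.0
finger_force: 29.8
time: 26.5
tool_pos: [600.6, 240.0, 149.8]
tcp_rot: [-2.243, 0.825, -1.316]
contact_force: [0.4, -0.4, -1.9]
grip_width: 64.6
finger_force: 29.8
t 26.5 tcp [600.6 240.  149.8] rpy [-2.243  0.825 -1.316] box 21.6 53.8 q [-0.101  0.572  2.137  2.026  0.897  1.373] F [ 0.4 -0.4 -1.9] w 64.6 ff 29.8
tilt 119.02198128253247 mouth [586. 206. 145.]
```

View pics/z6.png

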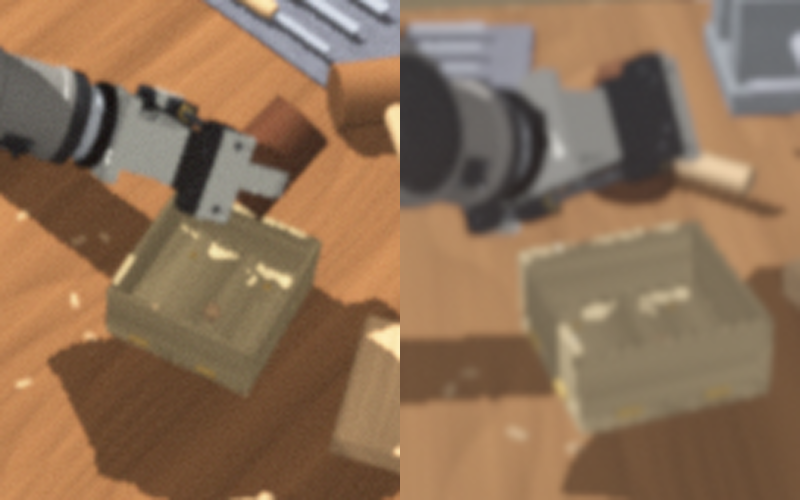

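The cup is at 119° over the box, with the panels still up. The box interior is in shadow, so the beads are hard to make out. I'll roll back upright and carry the cup back to where it stood.

```bash

python3 -m crank '[[0,0,0,0,0,0.15],[0,0,0,0,0,-0.15],[0,0,0,0,0,0.15],[0,0,0,0,0,-0.15],[0,0,0,0,0,0]]'
python3 -m crank '[[0,0,0,0,0,-0.18],[0,0,0,0,0,-0.18],[0,0,0,0,0,-0.18],[0,0,0,0,0,-0.18],[0,0,0,0,0,-0.18]]'
python3 -m crank '[[0,0,0,0,0,-0.18],[0,0,0,0,0,-0.18],[0,0,0,0,0,-0.18],[0,0,0,0,0,-0.18],[0,0,0,0,0,-0.18]]'
python3 -m crank '[[0,0,0,0,0,-0.18],[0,0,0,0,0,-0.18],[0,0,0,0,0,-0.18],[0,0,0,0,0,-0.177],[0.038,0,-0.018,0,0,0]]'
python3 -m crank '[[0,0,0,0,0,0]]'; python3 st.py
python3 - <<'E'
from h import *
from plant import bot
b=bot.capture("side");a=bot.capture("scene")
A=cv2.resize(a["color"][78:248,260:396],(400,500),interpolation=cv2.INTER_CUBIC)
B=cv2.resize(b["color"][105:230,215:315],(400,500),interpolation=cv2.INTER_CUBIC)
I=np.hstack([A,B]);I=np.clip(255*(I/255.)**.6,0,255).astype(np.uint8)
cv2.imwrite("pics/z7.png",I)
E
```

```text
time: 27.22
tool_pos: [600.6, 240.0, 149.8]
tcp_rot: [-2.245, 0.826, -1.317]
contact_force: [-0.2, 0.1, -0.9]
grip_width: 64.5
finger_force: 29.8
time: 27.85
tool_pos: [600.6, 240.0, 149.8]
tcp_rot: [-2.008, 0.039, -0.805]
contact_force: [0.4, -0.4, -2.1]
grip_width: 64.8
finger_force: 29.8
time: 28.48
tool_pos: [600.6, 240.0, 149.8]
tcp_rot: [-2.19, -0.754, -0.332]
contact_force: [0.3, 0.1, -1.0]
grip_width: 64.6
finger_force: 29.8
time: 29.1
tool_pos: [599.5, 239.7, 188.6]
tcp_rot: [-3.131, -1.129, 0.775]
contact_force: [-0.2, 0.9, -1.8]
grip_width: 64.7
finger_force: 29.9
time: 29.22
tool_pos: [601.4, 239.9, 194.8]
tcp_rot: [3.138, -1.138, 0.787]
contact_force: [1.2, -0.1, -1.8]
grip_width: 64.6
finger_force: 29.9
t 29.23 tcp [601.4 239.9 194.8] rpy [ 3.138 -1.138  0.787] box 22.3 53.6 q [-0.102  0.469  2.113  1.931  0.849 -0.993] F [ 1.2 -0.1 -1.8] w 64.6 ff 29.9
```

```bash

python3 -m crank '[[-0.0122,0.0277,-0.0261,0,0,0],[-0.0122,0.0277,-0.0261,0,0,0],[-0.0122,0.0277,-0.0261,0,0,0],[-0.0122,0.0277,-0.0261,0,0,0],[-0.0122,0.0277,-0.0261,0,0,0]]'
python3 -m crank '[[-0.0122,0.0277,-0.0261,0,0,0],[-0.0122,0.0277,-0.0261,0,0,0],[-0.0122,0.0277,-0.0261,0,0,0],[-0.0122,0.0277,-0.0261,0,0,0],[-0.0122,0.0277,-0.0261,0,0,0]]'
python3 -m crank '[[-0.006,0.0145,-0.0137,0,0,0],[0,0,0,0,0,0],[0,0,0,0,0,0]]';python3 st.py
```

```text
time: 29.95
tool_pos: [595.8, 38.9, 190.5]
tcp_rot: [-3.134, -1.134, 0.776]
contact_force: [-0.2, -0.1, -0.6]
grip_width: 64.7
finger_force: 29.9
time: 30.58
tool_pos: [591.7, -160.8, 190.4]
tcp_rot: [-3.133, -1.135, 0.776]
contact_force: [0.3, -0.0, -2.4]
grip_width: 64.6
finger_force: 29.9
time: 30.95
tool_pos: [591.5, -179.5, 191.2]
tcp_rot: [-3.135, -1.135, 0.779]
contact_force: [0.3, 0.3, -0.7]
grip_width: 64.8
finger_force: 29.9
t 30.95 tcp [ 591.5 -179.5  191.2] rpy [-3.135 -1.135  0.779] box -80.9 -353.0 q [-0.92   0.646  1.711  1.166  1.357 -0.769] F [ 0.3  0.3 -0.7] w 64.8 ff 29.9
```

```bash

python3 - <<'E'
from h import *
from plant import bot
b=bot.capture("side");a=bot.capture("scene");w=bot.capture("wrist")
g=lambda I:np.clip(255*(I/255.)**.7,0,255).astype(np.uint8)
A=cv2.resize(g(a["color"][128:216,280:380]),(400,352),interpolation=cv2.INTER_CUBIC)
B=cv2.resize(g(b["color"][145:225,225:316]),(400,352),interpolation=cv2.INTER_CUBIC)
W=cv2.resize(g(w["color"][0:340,0:560]),(400,243));S=cv2.resize(g(a["color"][180:303,130:332]),(400,243))
cv2.imwrite("pics/z8.png",np.vstack([np.hstack([A,B]),np.hstack([W,S])]))
E
```

```text
(no output)
```

View pics/z8.png

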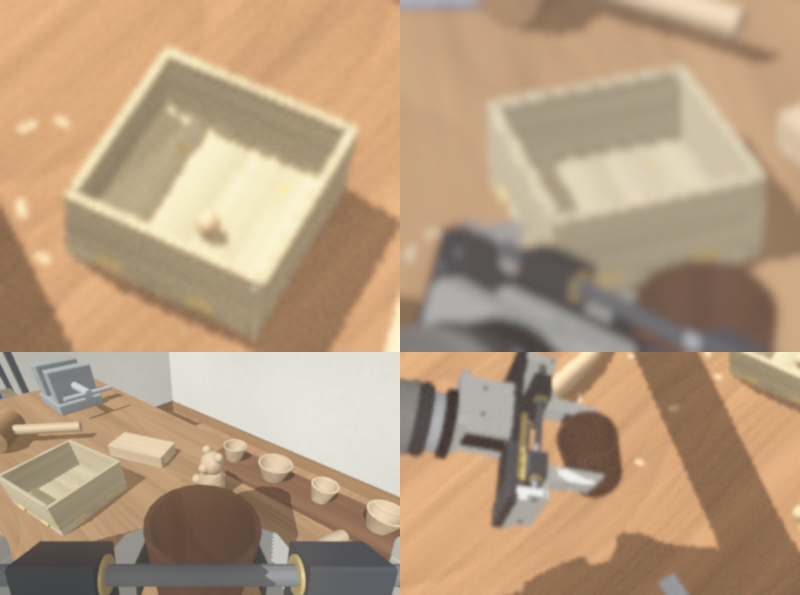

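One bead is visible in the box at crop (207,222). The others are probably hidden behind the right wall. The cup looks empty from above, and there are no beads on the bench. I'll set the cup down now and check the box with the wrist camera afterwards.

```bash

python3 -m crank '[[-0.045,0,0.0211,0,0,0],[-0.04,0,0.0188,0,0,0],[-0.025,0,0.0117,0,0,0],[-0.006,0,0.0028,0,0,0],[0,0,0,0,0,0]]';python3 st.py
```

```text
time: 31.72
tool_pos: [592.2, -180.1, 64.4]
tcp_rot: [3.142, -1.135, 0.785]
contact_force: [0.4, -0.3, -0.8]
grip_width: 65.0
finger_force: 29.9
t 31.73 tcp [ 592.2 -180.1   64.4] rpy [ 3.142 -1.135  0.785] box -80.4 -353.8 q [-0.92   0.871  1.736  1.229  1.264 -1.012] F [ 0.4 -0.3 -0.8] w 65.0 ff 29.9
```

```bash

python3 -m crank '[[-0.004,0,0.0019,0,0,0],[-0.0015,0,0.0007,0,0,0],[0,0,0,0,0,0]]';python3 st.py
python3 -m crank '[[-0.001,0,0.0005,0,0,0],[0,0,0,0,0,0]]';python3 st.py
```

```text
time: 32.1
tool_pos: [592.1, -180.5, 58.2]
tcp_rot: [3.14, -1.134, 0.786]
contact_force: [0.5, 0.7, -2.0]
grip_width: 64.4
finger_force: 29.9
t 32.1 tcp [ 592.1 -180.5   58.2] rpy [ 3.14  -1.134  0.786] box -80.6 -354.1 q [-0.921  0.882  1.735  1.232  1.26  -1.024] F [ 0.5  0.7 -2. ] w 64.4 ff 29.9
time: 32.35
tool_pos: [592.1, -180.5, 56.9]
tcp_rot: [3.141, -1.134, 0.785]
contact_force: [-0.1, -0.2, -0.8]
grip_width: 64.7
finger_force: 29.8
t 32.35 tcp [ 592.1 -180.5   56.9] rpy [ 3.141 -1.134  0.785] box -80.5 -354.1 q [-0.921  0.885  1.735  1.233  1.26  -1.026] F [-0.1 -0.2 -0.8] w 64.7 ff 29.8
```

```bash

python3 -m crank '[[-0.001,0,0.0005,0,0,0],[0,0,0,0,0,0]]';python3 st.py
python3 -m crank '[[0,0,0,0,0,0],[0,0,0,0,0,0],[0,0,0,0,0,0],[0,0,0,0,0,0]]' 100;python3 st.py
```

```text
time: 32.6
tool_pos: [592.2, -180.3, 56.7]
tcp_rot: [3.14, -1.136, 0.786]
contact_force: [-2.0, -0.5, 5.9]
grip_width: 65.0
finger_force: 29.7
t 32.6 tcp [ 592.2 -180.3   56.7] rpy [ 3.14  -1.136  0.786] box -80.4 -354.0 q [-0.921  0.886  1.735  1.234  1.261 -1.028] F [-2.  -0.5  5.9] w 65.0 ff 29.7
time: 33.1
tool_pos: [592.0, -180.3, 55.5]
tcp_rot: [-3.141, -1.134, 0.784]
contact_force: [0.6, -0.5, -0.7]
grip_width: 91.5
finger_force: 0.0
t 33.1 tcp [ 592.  -180.3   55.5] rpy [-3.141 -1.134  0.784] box -80.6 -354.0 q [-0.921  0.887  1.735  1.233  1.259 -1.027] F [ 0.6 -0.5 -0.7] w 91.5 ff 0.0
```

```bash

python3 -m crank '[[0,0,-0.03,0,0,0],[0,0,-0.045,0,0,0],[0,0,-0.055,0,0,0],[0.05,0,-0.02,0,0,0],[0.05,0,-0.02,0,0,0]]'
python3 -m crank '[[0,0,0,0,-0.18,0],[0,0,0,0,-0.18,0],[0,0,0,0,-0.18,0],[0,0,0,0,-0.18,0],[0,0,0,0,-0.18,0]]'
python3 -m crank '[[0,0,0,0,-0.17,0],[0,0,0,0,-0.064,0],[0,0,0,0,0,0]]';python3 st.py
```

```text
time: 33.72
tool_pos: [512.4, -260.0, 219.3]
tcp_rot: [-3.139, -1.134, 0.78]
contact_force: [0.3, -0.2, -0.1]
grip_width: 91.9
finger_force: 0.0
time: 34.35
tool_pos: [512.9, -259.7, 219.1]
tcp_rot: [3.139, -0.229, 0.784]
contact_force: [-0.5, 0.4, -1.2]
grip_width: 92.2
finger_force: 0.0
time: 34.72
tool_pos: [513.5, -258.0, 217.9]
tcp_rot: [-3.141, -0.001, 0.787]
contact_force: [0.4, 0.6, -0.0]
grip_width: 92.0
finger_force: 0.0
t 34.73 tcp [ 513.5 -258.   217.9] rpy [-3.141e+00 -1.000e-03  7.870e-01] box -174.4 -412.1 q [-5.990e-01  4.400e-01  1.397e+00  1.000e-03  1.305e+00  1.850e-01] F [ 0.4  0.6 -0. ] w 92.0 ff 0.0
```

```bash

python3 -m crank '[[0.0386,-0.0321,-0.005,0,0,0],[0.0386,-0.0321,-0.005,0,0,0],[0.0386,-0.0321,-0.005,0,0,0],[0.0386,-0.0321,-0.005,0,0,0],[0.0386,-0.0321,-0.005,0,0,0]]'
python3 -m crank '[[0.0386,-0.0321,-0.005,0,0,0],[0.0386,-0.0321,-0.005,0,0,0],[0.0386,-0.0321,-0.005,0,0,0],[0,0,0,0,0,0]]';python3 st.py
cat > beads.py <<'E'
from h import *
from plant import bot
o=bot.get_obs();w=bot.capture("wrist");E=wristE(w,o);I=w["color"]
c,s=np.cos(.225),np.sin(.225)
W=lambda x,y,z:[593.8+c*x-s*y,184.3+s*x+c*y,z]
f4=np.array([W(-69,69,21),W(69,69,21),W(69,-69,21),W(-69,-69,21)])
p=proj(w,f4,E);print("floor corners px",p.round().tolist())
S=4;H=cv2.getPerspectiveTransform(p.astype(np.float32),np.float32([[0,0],[138*S,0],[138*S,138*S],[0,138*S]]))
F=cv2.warpPerspective(I,H,(138*S,138*S))  # x right=+bx, down=-by, at bead-centre height
cv2.imwrite("pics/floor.png",F)
g=cv2.GaussianBlur(cv2.cvtColor(F,cv2.COLOR_BGR2GRAY),(0,0),4)
for p2 in(28,22,17):
    k=cv2.HoughCircles(g,cv2.HOUGH_GRADIENT,1,15*S,param1=60,param2=p2,minRadius=int(7.5*S),maxRadius=int(11*S))
    if k is not None:
        print(p2);[print((x/S-69).round(1),(69-y/S).round(1),"r",(r/S).round(1),F[int(min(y,551)),int(min(x,551))]) for x,y,r in k[0].astype(float)]
E
python3 beads.py
```

```text
time: 35.35
tool_pos: [535.8, -8.5, 243.1]
tcp_rot: [-3.14, -0.001, 0.783]
contact_force: [0.1, -0.4, 0.2]
grip_width: 91.9
finger_force: 0.0
time: 35.85
tool_pos: [549.9, 143.0, 258.1]
tcp_rot: [-3.14, -0.002, 0.788]
contact_force: [-0.5, -1.9, -0.1]
grip_width: 91.5
finger_force: 0.0
t 35.85 tcp [549.9 143.  258.1] rpy [-3.14e+00 -2.00e-03  7.88e-01] box -49.5 -29.4 q [0.118 0.401 1.348 0.002 1.393 0.901] F [-0.5 -1.9 -0.1] w 91.5 ff 0.0
floor corners px [[198.0, 133.0], [262.0, 17.0], [372.0, 93.0], [302.0, 197.0]]
```

```bash

cat > b2.py <<'E'
from h import *
F=cv2.imread("pics/floor.png")
L=cv2.cvtColor(F,cv2.COLOR_BGR2LAB).astype(int)
a=cv2.resize(L[...,1].astype(np.float32),(23,23),interpolation=cv2.INTER_AREA)-128
l=cv2.resize(L[...,0].astype(np.float32),(23,23),interpolation=cv2.INTER_AREA)
print("a (6mm cells, right=+bx, down=-by)");print("\n".join(" ".join("%2d"%v for v in r) for r in a))
m=((L[...,1]-128)>a.min()/1+0).astype(np.uint8)
for t in(4,6,8,10):
    m=cv2.morphologyEx(((L[...,1]-128)>=t).astype(np.uint8),cv2.MORPH_OPEN,np.ones((9,9)))
    n,_,s,ce=cv2.connectedComponentsWithStats(m)
    print(t,[(round(x/4-69),round(69-y/4),round(A/16)) for (x,y),A in zip(ce[1:],s[1:,4]) if A/16>60])
E
python3 b2.py
```

```text
a (6mm cells, right=+bx, down=-by)
 0  0  0  0  0  0  0  0  0  0  0  0  0  0  0  0  0  0  0  0  0  0  0
 0  0  0  0  0  0  0  0  0  0  0  0  0  0  0  0  0  0  0  0  0  0  0
 0  0  0  0  0  0  0  0  0  0  0  0  0  0  0  0  0  0  0  0  0  0  0
 0  0  0  0  0  0  0  0  0  0  0  0  0  0  0  0  0  0  0  0  0  0  0
 0  0  0  0  0  0  0  0  0  0  0  0  0  0  0  0  0  0  0  0  0  0  0
 0  0  0  0  0  1  0  0  0  0  0  0  0  0  0  0  0  0  1  0  0  0  0
 0  0  0  0  0  0  0  0  0  0  0  0  0  0  0  0  0  0  0  0  0  0  0
 0  0  0  0  0  0  0  0  0  0  0  0  0  0  0  0  0  0  0  0  0  0  0
 0  0  0  0  0  0  0  0  0  0  0  0  0  0  0  0  0  0  0  0  0  0  0
 0  0  0  0  0  0  0  0  0  0  0  0  0  0  0  0  0  0  0  0  0  0  0
 0  0  0  0  0  0  0  0  0  0  0  0  0  0  0  0  0  0  0  0  0  0  0
 0  0  0  0  0  0  0  0  0  0  0  0  0  0  0  0  0  0  0  0  0  0  0
 0  0  0  0  0  0  0  0  0  0  0  0  0  0  0  0  0  0  0  0  0  0  0
 1  0  0  0  0  0  0  0  0  0  0  0  2  2  0  0  0  0  0  0  0  0  0
 1  0  0  0  0  0  0  0  0  0  0  1  3  4  2  0  0  0  0  0  0  0  0
 1  0  0  0  0  0  0  0  0  0  0  0  3  3  1  0  0  0  0  0  0  0  0
 0  0  0  0  0  0  0  0  0  0  0  0  0  0  0  0  0  0  0  0  0  0  0
 0  0  0  0  0  1  0  0  0  0  0  0  0  0  0  0  0  0  0  0  0  0  0
 1  0  0  0  3  3  1  0  0  0  0  0  0  0  0  0  0  0  1  0  0  0  0
 1  0  0  1  4  4  2  0  0  0  0  0  0  0  0  0  0  0  0  0  0  0  0
 1  1  3  3  4  3  2  0  2  3  1  0  0  0  0  3  2  0  0  0  1  3  2
 1  3  5  4  2  1  0  1  3  4  2  0  0  0  2  5  4  1  0  0  3  4  4
 0  2  4  4  1  0  0  0  3  4  1  0  0  0  1  4  3  0  0  0  2  4  3
4 [(13, -20, 87), (-45, -55, 405), (-13, -61, 160), (25, -61, 180), (60, -61, 198)]
6 []
8 []
10 []
```

All six beads show inside the box: one near (13,-20) and the other five along the right panel (box mm). The arm is clear of everything, so I'm handing in.

```bash
python3 -c "
from plant import bot
print(bot.close_job())"
```

```text
the job is handed in; nothing more can be done
None
```

I pushed up all three panels, poured the six beads into the box, stood the empty cup back on the bench where it was, and handed the job in at about 36 s; no verdict was returned, and I didn't re-image the cup, panels or bystanders after releasing the cup.

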